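Peg the load tags and line them up

TASK

Get the waiting load tags ready for the wash: clip a clothes peg from the caddy onto a bare upright edge of each tag's white panel, a long peg on every tall blue tag and a short peg on every low yellow one, so that the peg is held level by its own jaws, clear of the counter. Every tag must end standing upright with the middle of its foot over the strip of its own colour, and no bottle may be knocked over; spare pegs do not matter.

Things in the scene. Friction and masses are not known exactly. Their poses are not given: they have to be found in the camera images.
- tall0: tall blue load tag (may be absent), 95 mm high, 0.26 kg. Steel foot 46 x 60 x 12 mm (x, y, z); white upright panel 46 mm wide (x), 6 mm thick (y), z = 12 to 77 mm, blue patch in its middle; on top a blue grip bar 46 x 14 x 18 mm, top at z = 95 mm. Origin: centre of the foot's underside, z up. Bare upright edges at x = -23 and +23 mm; the foot does not stick out past them.
- tall1: tall blue load tag (may be absent), 95 mm high, 0.26 kg. Steel foot 46 x 60 x 12 mm (x, y, z); white upright panel 46 mm wide (x), 6 mm thick (y), z = 12 to 77 mm, blue patch in its middle; on top a blue grip bar 46 x 14 x 18 mm, top at z = 95 mm. Origin: centre of the foot's underside, z up. Bare upright edges at x = -23 and +23 mm; the foot does not stick out past them.
- low0: low yellow load tag (may be absent), 70 mm high, 0.26 kg. Steel foot 46 x 60 x 12 mm (x, y, z); white upright panel 46 mm wide (x), 6 mm thick (y), z = 12 to 52 mm, yellow patch in its middle; on top a yellow grip bar 46 x 14 x 18 mm, top at z = 70 mm. Origin: centre of the foot's underside, z up. Bare upright edges at x = -23 and +23 mm; the foot does not stick out past them.
- low1: low yellow load tag (may be absent), 70 mm high, 0.26 kg. Steel foot 46 x 60 x 12 mm (x, y, z); white upright panel 46 mm wide (x), 6 mm thick (y), z = 12 to 52 mm, yellow patch in its middle; on top a yellow grip bar 46 x 14 x 18 mm, top at z = 70 mm. Origin: centre of the foot's underside, z up. Bare upright edges at x = -23 and +23 mm; the foot does not stick out past them.
- long0: long wooden clothes peg, 100 mm long, 20 mm thick (z), 32 g, on its side: jaws open in the level plane. Origin: pivot, mid thickness (10 mm above what it lies on). At rest x points along it to the jaw tip at x = 34 mm; legs splay back to x = -66 mm, width outside 32 mm at x = -28 mm, 48 mm at the ends. Lies in any compartment. Squeeze its legs to open (see its joint)
- long0_arm (a joint): jaw of long0, angle of arm to arm (rad): 0 shut empty (2 mm gap), about 0.12 shut on a 6 mm panel, 0.44 full open: legs then parallel, 19 mm over all, jaws gape 17 mm. Squeeze at x = -28 mm takes 12 N (20 to 40 N is right); shuts with about 8 N. The body frame of long0 rides on its +y arm, so it is turned half this angle (about z) from the middle line; the origin stays on it
- long1: long wooden clothes peg, 100 mm long, 20 mm thick (z), 32 g, on its side: jaws open in the level plane. Origin: pivot, mid thickness (10 mm above what it lies on). At rest x points along it to the jaw tip at x = 34 mm; legs splay back to x = -66 mm, width outside 32 mm at x = -28 mm, 48 mm at the ends. Lies in any compartment. Squeeze its legs to open (see its joint)
- long1_arm (a joint): jaw of long1, angle of arm to arm (rad): 0 shut empty (2 mm gap), about 0.12 shut on a 6 mm panel, 0.44 full open: legs then parallel, 19 mm over all, jaws gape 17 mm. Squeeze at x = -28 mm takes 12 N (20 to 40 N is right); shuts with about 8 N. The body frame of long1 rides on its +y arm, so it is turned half this angle (about z) from the middle line; the origin stays on it
- long2: long wooden clothes peg, 100 mm long, 20 mm thick (z), 32 g, on its side: jaws open in the level plane. Origin: pivot, mid thickness (10 mm above what it lies on). At rest x points along it to the jaw tip at x = 34 mm; legs splay back to x = -66 mm, width outside 32 mm at x = -28 mm, 48 mm at the ends. Lies in any compartment. Squeeze its legs to open (see its joint)
- long2_arm (a joint): jaw of long2, angle of arm to arm (rad): 0 shut empty (2 mm gap), about 0.12 shut on a 6 mm panel, 0.44 full open: legs then parallel, 19 mm over all, jaws gape 17 mm. Squeeze at x = -28 mm takes 12 N (20 to 40 N is right); shuts with about 8 N. The body frame of long2 rides on its +y arm, so it is turned half this angle (about z) from the middle line; the origin stays on it
- short0: short wooden clothes peg, 75 mm long, 20 mm thick (z), 32 g, on its side: jaws open in the level plane. Origin: pivot, mid thickness (10 mm above what it lies on). At rest x points along it to the jaw tip at x = 34 mm; legs splay back to x = -41 mm, width outside 32 mm at x = -28 mm, 37 mm at the ends. Lies in any compartment. Squeeze its legs to open (see its joint)
- short0_arm (a joint): jaw of short0, angle of arm to arm (rad): 0 shut empty (2 mm gap), about 0.12 shut on a 6 mm panel, 0.44 full open: legs then parallel, 19 mm over all, jaws gape 17 mm. Squeeze at x = -28 mm takes 12 N (20 to 40 N is right); shuts with about 8 N. The body frame of short0 rides on its +y arm, so it is turned half this angle (about z) from the middle line; the origin stays on it
- short1: short wooden clothes peg, 75 mm long, 20 mm thick (z), 32 g, on its side: jaws open in the level plane. Origin: pivot, mid thickness (10 mm above what it lies on). At rest x points along it to the jaw tip at x = 34 mm; legs splay back to x = -41 mm, width outside 32 mm at x = -28 mm, 37 mm at the ends. Lies in any compartment. Squeeze its legs to open (see its joint)
- short1_arm (a joint): jaw of short1, angle of arm to arm (rad): 0 shut empty (2 mm gap), about 0.12 shut on a 6 mm panel, 0.44 full open: legs then parallel, 19 mm over all, jaws gape 17 mm. Squeeze at x = -28 mm takes 12 N (20 to 40 N is right); shuts with about 8 N. The body frame of short1 rides on its +y arm, so it is turned half this angle (about z) from the middle line; the origin stays on it
- short2: short wooden clothes peg, 75 mm long, 20 mm thick (z), 32 g, on its side: jaws open in the level plane. Origin: pivot, mid thickness (10 mm above what it lies on). At rest x points along it to the jaw tip at x = 34 mm; legs splay back to x = -41 mm, width outside 32 mm at x = -28 mm, 37 mm at the ends. Lies in any compartment. Squeeze its legs to open (see its joint)
- short2_arm (a joint): jaw of short2, angle of arm to arm (rad): 0 shut empty (2 mm gap), about 0.12 shut on a 6 mm panel, 0.44 full open: legs then parallel, 19 mm over all, jaws gape 17 mm. Squeeze at x = -28 mm takes 12 N (20 to 40 N is right); shuts with about 8 N. The body frame of short2 rides on its +y arm, so it is turned half this angle (about z) from the middle line; the origin stays on it
- strip_blue: blue strip for the tall tags, fixed, 85 x 260 mm (x, y), 2 mm thick, on a 3 mm black mat, so its top is 5 mm above the counter. Origin: centre of its underside. The two strips lie side by side, 140 mm apart; which is nearer the robot varies, and so does the side of the counter
- strip_yellow: yellow strip for the low tags, fixed, 85 x 260 mm (x, y), 2 mm thick, on a 3 mm black mat, so its top is 5 mm above the counter. Origin: centre of its underside. The two strips lie side by side, 140 mm apart; which is nearer the robot varies, and so does the side of the counter
- caddy: grey peg caddy, fixed, 244 x 262 mm (x, y). Origin: centre of underside. Floor 4 mm thick; walls round it and along y at x = 0, 24 mm high. Six compartments, centres x = -60, 60, y = -72, 0, 72 mm, a peg in each, jaws to +x, pivot 14 mm to +x of the centre. Dividers 20 mm high only beside the jaws (16 to 56 mm to +x of the centre); open room for fingers beside the legs
- detergent: white detergent bottle, 84 mm across, 200 mm high, standing at the back: leave it standing
- softener: blue softener bottle, 72 mm across, 190 mm high, standing at the back: leave it standing

How it is judged:
By the outcome, as a careful person would: the job done as asked, in the order asked, and still so for the second after the job is handed in, with the robot touching nothing.
Of tall0, tall1, low0, low1 only 3 to 4 are there at a start; the rules pass over those that are not, and their reading is None.
At some moment in a run one of tall0, tall1, low0, low1 may be knocked a few centimetres aside while the robot is not near it.
Once in a run the grip may slacken for a moment while it holds something.
It also fails if it takes over 210 s, if anything falls off the work surface, if the arm or the gripper's body presses on something with over 40 N, if the wrist force passes 120 N, or if a joint passes its speed limit or range.

ROBOT

A 7-joint arm with a two-finger parallel gripper is mounted at the origin on the work surface. World frame = base frame: x ahead of the robot, y to its left, z up, the work surface at z = 0. Lengths are in m, angles in rad, forces in N, time in s.
With the tool pointing down it reaches from about 0.4 to 0.9 m from the base axis. Payload 5.5 kg.
Tool frame: the origin (TCP) lies midway between the tips of the shut fingers; the grasp point (between the pads) lies 19 mm behind it; x points along the fingers, z is the direction in which the jaws open and shut, and the axes are right-handed (so a half turn about x gives the same grasp; the last joint's range is limited). The gripper opens to 85 mm and grips with 20 to 120 N. Pads are 22 mm wide; open, the fingers measure 114 mm over their backs; the gripper's body (76 mm by 85 mm) begins 54 mm behind the grasp point. The pads swing forward as they close: fully open they stand 13 mm farther back than shut.
Start: joints at [-0.948, 0.501, -0.427, 1.55, 0.221, 1.138, -0.21], TCP at [0.229, 0.608, 0.231] pointing down, gripper open.
Joint ranges: [-2.88, 2.88], [-0.31, 2.03], [-1.54, 1.56], [0.2, 2.42], [-1.41, 4.55], [0.19, 2.02], [-2.57, 2.57]. Speed limits (rad/s): [2.57, 2.57, 3.14, 3.14, 3.14, 3.14, 3.14].

INTERFACE

Orientations are given as a unit quaternion [w, x, y, z].
In Python, from station import env gives the robot as it stands. The module is installed in compiled form; this text tells all that it offers.
- The arm moves only by the shell command python3 -m jog 'ROWS' [FORCE]. ROWS is JSON, one flat list of numbers, 5 for each row, row after row: the shift along the tool's x, y, z in cm, then the turn about the tool's x in degrees, then the finger opening in cm, from 0 to 8.54. In form: [dx, dy, dz, turn, claw, dx, dy, dz, turn, claw, ...]. A call has 1 to 8 rows; each row is the pose to reach, as a shift and turn from the pose commanded when the call began, along the tool's axes at that moment; what a row does not reach only later rows make up. A row lasts 1/10 s, in which the tool goes at most 50 mm and 8.59 degrees, less where a joint would pass 70% of its speed; a pose out of reach is approached as far as the arm can. A call with a gripper value outside its range is refused whole. The fingers move at their own pace and stop on an object; FORCE is the grip in N (left out, the last holds). Time passes only in rows, so rows that repeat a pose let the fingers close. It gives the time, the measured TCP pose, the force and the opening at its end, in the units of the state.
- env.read_state(): the state, without advancing time (a new reading comes with each control period).
- env.grab_frame(name): name is "scene" or "top" or "wrist"; returns a dict with "frame" (480x640x3 uint8, red, green, blue), "camera_matrix" (3x3 intrinsics, pixels), "view" (4x4, takes a point from world to camera coordinates); the wrist camera has in their place "tool_from_camera" (4x4, takes a point from camera to tool coordinates, whose origin is the TCP and whose axes are the tool frame's). Camera axes: x right, y down, z forward; pixel columns grow to the right and rows downward; lengths in m; the calibration is good to about 2 mm. A picture is of the moment at which its call begins: read the wrist's pose just before it. There is no depth.
- env.sign_off(): hands the job in, once; it reports no verdict.
The state is a dict: "clock": time; "q": joint angles; "joint_vel": joint speeds; "effort": joint torques, N m; "tcp_pos": TCP position; "ee_rot": TCP orientation; "wrist_force": force on the tool from outside, world axes, zero at the start; "moment": the same for the moment, N m; "grip_width": opening from 0.0 (shut) to 1.0 (fully open).
Only numpy, scipy, OpenCV 4.12 (cv2) and the standard library are available. Lean on these libraries where they do the work, as an engineer would, in place of code of your own. Each camera call takes 0.05 s, during which the arm holds its last target. There are 200 camera calls.

## Working session

There is one attempt and no reset: what is moved stays moved. The work goes in short steps, Python scripts to look and compute and a shell command to move; the robot and the scene stay as the last step left them, time stands still between calls to the robot, and variables do not carry over. Pictures are saved under pics/ and viewed, and the job is handed in when it is done.

```bash
mkdir -p pics; ls; python3 - <<'E'
from station import env
import cv2,numpy as np
s=env.read_state();print({k:np.round(v,3).tolist() for k,v in s.items()})
for n in("scene","top","wrist"):
    f=env.grab_frame(n);cv2.imwrite(f"pics/a_{n}.png",f["frame"][:,:,::-1])
    for k in f:
        if k!="frame":print(n,k,np.round(f[k],4).tolist())
E
```

```text
pics
{'clock': 0.0, 'q': [-0.948, 0.502, -0.427, 1.551, 0.221, 1.138, -0.21], 'joint_vel': [-0.001, -0.0, -0.0, -0.001, -0.0, 0.002, 0.001], 'effort': [0.0, -56.953, -5.816, -28.093, 0.011, 0.012, 0.0], 'tcp_pos': [0.229, 0.608, 0.23], 'ee_rot': [0.581, -0.403, 0.582, 0.402], 'wrist_force': [0.387, -0.333, 0.154], 'moment': [0.04, 0.028, 0.028], 'grip_width': 1.005}
scene camera_matrix [[471.1516, 0.0, 315.8027], [0.0, 471.1516, 242.5425], [0.0, 0.0, 1.0]]
scene view [[0.8748, 0.4845, 0.0035, -0.5327], [0.2843, -0.5076, -0.8133, -0.1385], [-0.3923, 0.7125, -0.5818, 1.2097], [0.0, 0.0, 0.0, 1.0]]
top camera_matrix [[571.9254, 0.0, 316.1986], [0.0, 571.9254, 230.3468], [0.0, 0.0, 1.0]]
top view [[-0.019, -0.9998, -0.008, 0.0086], [-0.999, 0.0193, -0.0407, 0.5935], [0.0408, 0.0072, -0.9991, 1.1419], [0.0, 0.0, 0.0, 1.0]]
wrist camera_matrix [[389.5596, 0.0, 322.5311], [0.0, 389.5596, 251.7724], [0.0, 0.0, 1.0]]
wrist tool_from_camera [[0.0006, -0.2834, 0.959, -0.1426], [0.0004, -0.959, -0.2834, 0.0715], [1.0, 0.0005, -0.0005, 0.0008], [0.0, 0.0, 0.0, 1.0]]
```

View pics/a_top.png

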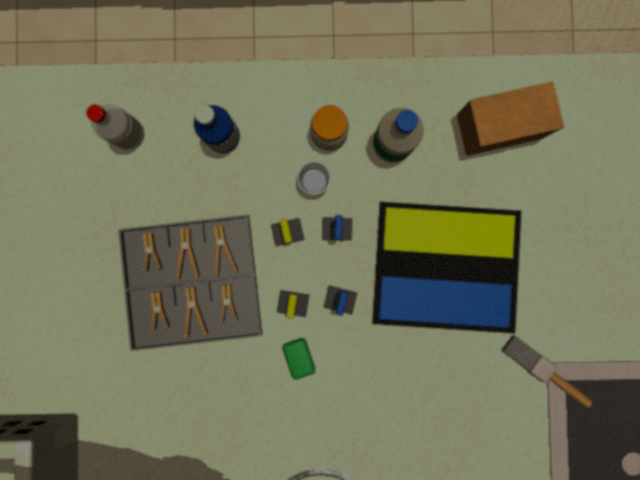

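View pics/a_scene.png

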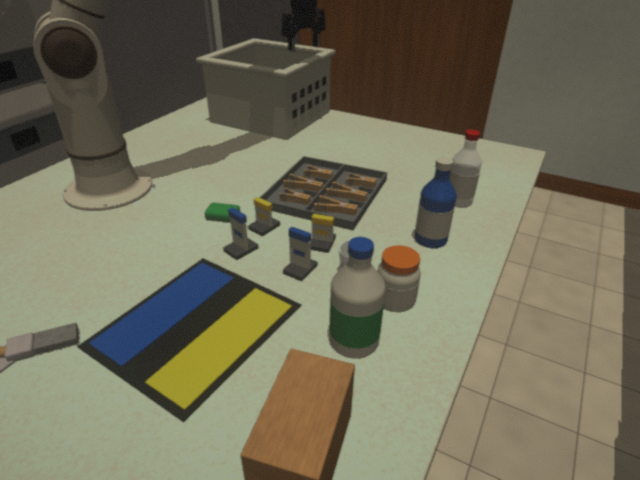

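View pics/a_wrist.png

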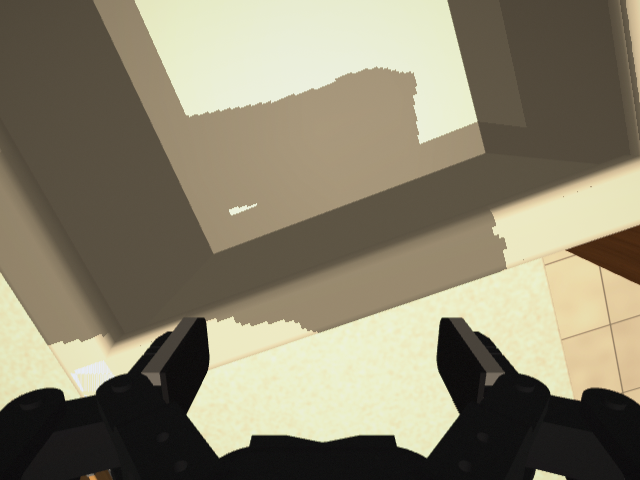

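The top view shows four tags: yellow bars at about (286,232) and (292,304), blue at (338,228) and (342,301). The strips are on the right, yellow at (448,232) and blue at (446,302). The caddy is on the left with pegs: far row short (150), long (185), long (222); near row short (158), long (193), short (228). The scene view shows the same tags upright. The wrist view shows only a basket below the gripper.

```bash
cat > h.py <<'E'
from station import env
import cv2,numpy as np,sys
from scipy.spatial.transform import Rotation as R
def pose():
    s=env.read_state();q=s["ee_rot"];return np.array(s["tcp_pos"]),R.from_quat([q[1],q[2],q[3],q[0]]).as_matrix(),s
def cam(name,save=None):
    p,M,_=pose();f=env.grab_frame(name);K=np.array(f["camera_matrix"])
    if name=="wrist":
        T=np.array(f["tool_from_camera"]);Rw=M@T[:3,:3];c=M@T[:3,3]+p
    else:
        V=np.array(f["view"]);Rw=V[:3,:3].T;c=-Rw@V[:3,3]
    if save:cv2.imwrite(f"pics/{save}.png",f["frame"][:,:,::-1])
    return f["frame"],K,Rw,c
def ray(C,uv):
    _,K,Rw,c=C;d=Rw@np.linalg.inv(K)@np.array([uv[0],uv[1],1.]);return c,d/np.linalg.norm(d)
def onz(C,uv,z):
    c,d=ray(C,uv);return c+d*(z-c[2])/d[2]
def proj(C,X):
    _,K,Rw,c=C;v=K@(Rw.T@(np.array(X)-c));return v[:2]/v[2]
def tri(r1,r2):
    A=np.c_[r1[1],-r2[1]];t=np.linalg.lstsq(A,r2[0]-r1[0],rcond=None)[0]
    a=r1[0]+t[0]*r1[1];b=r2[0]+t[1]*r2[1];return (a+b)/2,np.linalg.norm(a-b)
HS={"yellow":((22,120,60),(35,255,255)),"blue":((100,120,40),(125,255,255)),"wood":((8,90,60),(21,255,255))}
def blobs(C,col,amin,amax):
    m=cv2.inRange(cv2.cvtColor(C[0],cv2.COLOR_RGB2HSV),*HS[col])
    m=cv2.morphologyEx(m,cv2.MORPH_OPEN,np.ones((2,2),np.uint8))
    cs,_=cv2.findContours(m,cv2.RETR_EXTERNAL,cv2.CHAIN_APPROX_NONE)
    out=[c for c in cs if amin<=cv2.contourArea(c)<=amax];return sorted(out,key=lambda c:c[:,0,0].mean())
def cen(c):
    M=cv2.moments(c);return np.array([M["m10"],M["m01"]])/M["m00"]
def yaw(M): # heading of tool y in world
    return np.degrees(np.arctan2(M[1,1],M[0,1]))
def go(x,y,z,yw=None):
    "cm shifts along the tool axes (and turn, deg) to TCP x,y,z with tool y heading yw"
    p,M,s=pose();d=100*M.T@(np.array([x,y,z])-p)
    t="" if yw is None else " turn %.1f"%(-((yw-yaw(M)+180)%360-180))
    print("go",np.round([x,y,z],3),"shift cm",np.round(d,2),t)
E
python3 - <<'E'
from h import *
p,M,s=pose();print(np.round(M,3).tolist(),yaw(M))
T=cam("top");S=cam("scene")
for col in("yellow","blue"):
    for n,C in(("top",T),("scene",S)):
        for c in blobs(C,col,20,20000):
            (u,v),wh,a=cv2.minAreaRect(c);g=cen(c)
            print(col,n,np.round(g,1),"area",cv2.contourArea(c),np.round([u,v,*wh,a],1),np.round(onz(C,g,.07 if col=="yellow" else .095),3))
for c in blobs(T,"wood",30,600):
    r=cv2.minAreaRect(c);pt=c[c[:,0,1].argmin(),0];lo=c[c[:,0,1].argmax(),0];print("wood",np.round(cen(c)),cv2.contourArea(c),"tip",np.round(onz(T,pt,.014),3),"low",np.round(onz(T,lo,.014),3),cv2.boundingRect(c))
E
```

```text
[[-0.001, -0.936, 0.352], [-0.001, 0.352, 0.936], [-1.0, 0.0, -0.002]] 159.3909885140432
yellow top [286.6 231.8] area 178.0 [286.6 231.6  24.2   8.8  77. ] [0.59  0.054 0.07 ]
yellow top [292.1 306.1] area 185.0 [292.2 306.2   9.2  24.6   7.1] [0.447 0.046 0.07 ]
yellow top [450.  233.3] area 5520.5 [450.  233.3 130.7  43.8   3.6] [ 0.581 -0.259  0.07 ]
yellow scene [217.9 348.9] area 6416.5 [219.3 344.8  48.7 158.5  46. ] [ 0.632 -0.335  0.07 ]
yellow scene [264.4 204.3] area 111.0 [263.8 204.4  19.7   8.9  26.6] [0.462 0.036 0.07 ]
yellow scene [323.1 218.9] area 114.0 [323.1 220.1  22.9   9.2  11.3] [0.6   0.047 0.07 ]
blue top [217.3 128. ] area 608.0 [215.1 126.6  31.5  35.6  50.2] [0.787 0.18  0.095]
blue top [338.7 228.5] area 142.5 [338.5 228.   22.    7.   90. ] [ 0.593 -0.046  0.095]
blue top [342.4 303.2] area 151.5 [342.2 303.6   8.   23.3  14. ] [ 0.453 -0.05   0.095]
blue top [407.2 121.9] area 320.0 [407. 122.  20.  20.  90.] [ 0.791 -0.179  0.095]
blue top [446.1 302.6] area 5630.5 [446.1 302.5 131.5  44.3   3.8] [ 0.451 -0.242  0.095]
blue scene [160.1 314.6] area 4
[... 887 characters left out ...]
0 tip [0.447 0.259 0.014] low [0.383 0.264 0.014] (184, 306, 8, 33)
wood [190. 249.] 277.0 tip [0.601 0.258 0.014] low [0.502 0.241 0.014] (180, 229, 20, 50)
wood [196. 308.] 292.5 tip [0.482 0.257 0.014] low [0.386 0.226 0.014] (186, 288, 23, 49)
wood [218. 260.] 127.5 tip [0.568 0.198 0.014] low [0.506 0.202 0.014] (215, 245, 7, 32)
wood [223. 313.] 54.0 tip [0.447 0.189 0.014] low [0.411 0.191 0.014] (220, 305, 7, 19)
wood [225. 245.] 256.5 tip [0.606 0.191 0.014] low [0.511 0.162 0.014] (214, 226, 25, 48)
wood [229. 299.] 195.0 tip [0.487 0.176 0.014] low [0.413 0.165 0.014] (222, 285, 16, 38)
wood [572. 391.] 442.5 tip [ 0.299 -0.47   0.014] low [ 0.231 -0.533  0.014] (551, 374, 43, 35)
```

```bash
python3 - <<'E'
from h import *
T=cam("top")
S=cam("scene")
for n,a,b in(("Lfar",(286.6,231.8),(323.1,218.9)),("Lnear",(292.1,306.1),(264.4,204.3)),("Tfar",(338.7,228.5),(300.5,232.9)),("Tnear",(342.4,303.2),(237,213.4)),("SY",(450,233.3),(217.9,348.9)),("SB",(446.1,302.6),(160.1,314.6))):
    X,e=tri(ray(T,a),ray(S,b));print(n,np.round(X,3),round(e,4))
for n,a in(("SY",(450,233.3)),("SB",(446.1,302.6))):print(n,onz(T,a,.005))
go(.447,.046,.30,173);go(.447,.046,.20,173)
E
```

```text
Lfar [0.592 0.055 0.062] 0.0056
Lnear [0.449 0.048 0.06 ] 0.0069
Tfar [ 0.596 -0.044  0.088] 0.0068
Tnear [ 0.454 -0.049  0.091] 0.0023
SY [ 0.58  -0.28  -0.012] 0.007
SB [ 0.439 -0.268 -0.01 ] 0.0068
SY [ 0.5826135  -0.27365404  0.005     ]
SB [ 0.44300507 -0.26182774  0.005     ]
go [0.447 0.046 0.3  ] shift cm [ -6.87 -40.22 -44.95]  turn -13.6
go [0.447 0.046 0.2  ] shift cm [  3.13 -40.22 -44.94]  turn -13.6
```

```bash
python3 -m jog '[-5,0,0,0,8.5, -7,-3,-3,0,8.5, -7,-6,-7,0,8.5, -7,-9,-10,0,8.5, -7,-12,-13,0,8.5, -7,-15,-17,0,8.5, -7,-18,-20,0,8.5, -7,-20,-22,0,8.5]' 60
python3 -m jog '[0,-3,-3,-2,8.5, 0,-7,-7,-4,8.5, 0,-10,-11,-7,8.5, 0,-13,-15,-10,8.5, 0,-17,-19,-13,8.5, 0,-20,-23,-13.6,8.5, 0,-20,-23,-13.6,8.5]'
python3 -c "
from h import *
cam('wrist','b1');go(.447,.046,.2,173)"
```

```text
clock: 1.15
tcp_pos: [0.3399, 0.3288, 0.3015]
ee_rot: [0.582, -0.402, 0.582, 0.401]
wrist_force: [0.8, 0.2, 1.0]
grip_width: 0.996
clock: 1.85
tcp_pos: [0.4459, 0.0404, 0.3016]
ee_rot: [0.531, -0.467, 0.532, 0.466]
wrist_force: [-0.5, -0.0, -0.1]
grip_width: 0.993
go [0.447 0.046 0.2  ] shift cm [10.15 -0.03  0.53]  turn -0.5
```

View pics/b1.png

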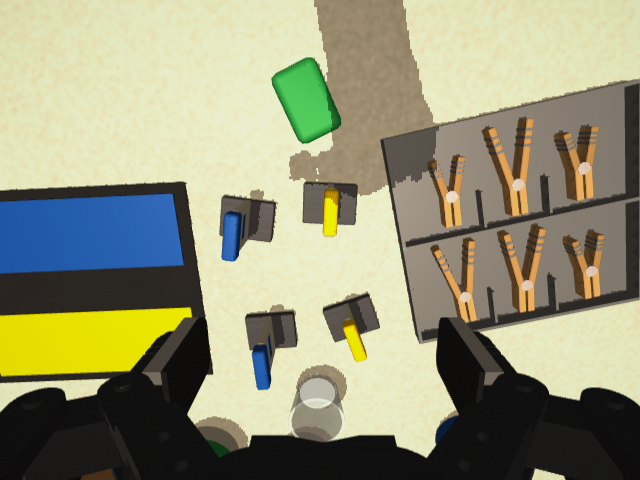

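The wrist view from 0.30 m shows all four tags: bars at (231,235) blue, (330,213) yellow, (261,367) blue and (354,340) yellow. The pegs' white pivots are at (452,197), (517,185), (584,168), (465,297), (526,285) and (591,271).

```bash
cat >> h.py <<'E'
def tags(C,zoff=0.,amin=60,amax=6000):
    for col,z in(("yellow",.07),("blue",.095)):
        for c in blobs(C,col,amin,amax):
            b=cv2.boxPoints(cv2.minAreaRect(c))
            P=np.array([onz(C,q,z-.004+zoff)[:2] for q in b])
            e=[P[1]-P[0],P[2]-P[1]];l=sorted(e,key=np.linalg.norm)
            h=np.degrees(np.arctan2(l[1][1],l[1][0]));h=(h+90)%180-90
            print(col,"px",np.round(cen(c)),"xy",np.round(P.mean(0),4),"head %.1f"%h,"size mm",np.round([np.linalg.norm(v)*1000 for v in l]))
E
python3 - <<'E'
from h import *
C=cam("wrist");tags(C)
go(.447,.046,.2,173)
hsv=cv2.cvtColor(C[0],cv2.COLOR_RGB2HSV)
m=cv2.inRange(hsv,(0,0,170),(180,70,255));m[:140]=0;m[:,:400]=0;m[320:]=0
n,_,st,ce=cv2.connectedComponentsWithStats(m)
for i in range(1,n):
    if 40<st[i,4]<400:print("pivot",np.round(ce[i]),st[i,4],np.round(onz(C,ce[i],.024),4))
E
```

```text
yellow px [331. 214.] xy [0.4488 0.0488] head -10.0 size mm [14. 47.]
yellow px [355. 342.] xy [0.5922 0.0573] head 12.3 size mm [15. 51.]
blue px [231. 237.] xy [ 0.4541 -0.0458] head -15.1 size mm [16. 47.]
blue px [262. 368.] xy [ 0.5963 -0.0421] head -2.9 size mm [16. 52.]
blue px [445. 429.] xy [0.696  0.1423] head -35.7 size mm [10. 37.]
go [0.447 0.046 0.2  ] shift cm [10.14 -0.14  0.23]  turn -0.3
pivot [583. 168.] 111 [0.4424 0.3188 0.024 ]
pivot [517. 184.] 107 [0.4509 0.2498 0.024 ]
pivot [451. 196.] 108 [0.4546 0.1792 0.024 ]
pivot [590. 271.] 85 [0.5603 0.3337 0.024 ]
pivot [526. 285.] 85 [0.5683 0.2616 0.024 ]
pivot [464. 297.] 85 [0.5737 0.1904 0.024 ]
```

```bash
python3 -m jog '[3,0,0,1,5, 6,-0.2,0,3,5, 10,-0.3,0.3,3,5, 14,-0.3,0.3,3,5, 18,-0.3,0.3,3,5, 20,-0.3,0.3,3,5, 20,-0.3,0.3,3,5]' 
python3 -c "
from h import *
go(.449,.049,.045,170);C=cam('wrist','b2');tags(C)"
```

```text
clock: 2.65
tcp_pos: [0.445, 0.0509, 0.0986]
ee_rot: [0.539, -0.454, 0.543, 0.457]
wrist_force: [-0.7, 1.0, 0.8]
grip_width: 0.587
go [0.449 0.049 0.045] shift cm [ 5.36 -0.46 -0.11]  turn 0.2
yellow px [  7. 449.] xy [ 0.5086 -0.1343] head 88.1 size mm [10. 12.]
yellow px [317. 295.] xy [0.4476 0.0486] head -9.4 size mm [14. 49.]
blue px [108. 345.] xy [ 0.4468 -0.0432] head -15.1 size mm [20. 39.]
blue px [156. 320.] xy [ 0.4368 -0.0191] head -16.4 size mm [ 4. 23.]
```

View pics/b2.png

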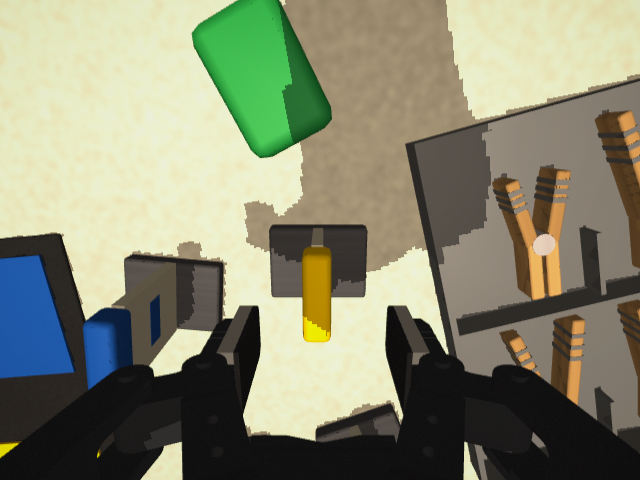

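The wrist view shows the yellow bar centred between the fingers at (317,295), aligned. I'll go down and grip.

```bash
python3 -m jog '[3,-0.4,-0.1,0,5, 5.3,-0.4,-0.1,0,5, 5.3,-0.4,-0.1,0,0, 5.3,-0.4,-0.1,0,0, 5.3,-0.4,-0.1,0,0, 5.3,-0.4,-0.1,0,0, 5.3,-0.4,-0.1,0,0, 3,-0.4,-0.1,0,0]' 60
python3 -m jog '[-4,0,0,0,0, -8,0,0,0,0, -12,0,0,0,0, -14,0,0,0,0, -14,0,0,0,0, -14,0,0,0,0]'
python3 -c "
from h import *
go(.577,-.344,.20,175);cam('wrist','b3')"
```

```text
clock: 3.5
tcp_pos: [0.45, 0.0471, 0.0702]
ee_rot: [0.54, -0.454, 0.543, 0.455]
wrist_force: [-0.0, 0.0, -3.0]
grip_width: 0.145
clock: 4.1
tcp_pos: [0.4515, 0.0473, 0.2111]
ee_rot: [0.542, -0.454, 0.542, 0.454]
wrist_force: [-0.2, -0.3, -3.0]
grip_width: 0.151
go [ 0.577 -0.344  0.2  ] shift cm [  1.1  -19.17 -36.35]  turn -5.0
```

View pics/b3.png

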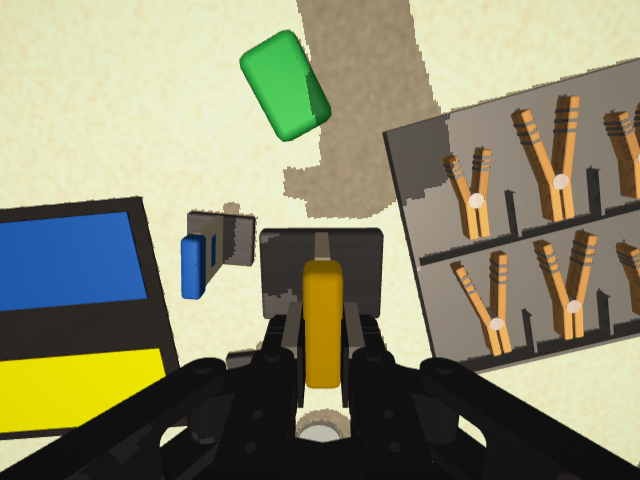

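The tag is held square: the yellow bar sits between the pads and the foot hangs level. I'll carry it over.

```bash
python3 -m jog '[0,-2,-4,0,0, 0,-5,-8,-1,0, 0,-7,-13,-2,0, 0,-10,-18,-3,0, 0,-12,-22,-4,0, 0,-14,-27,-5,0, 0,-17,-32,-5,0, 0,-19.2,-36.3,-5,0]'
python3 -m jog '[0,0,0,0,0, 0,0,0,0,0, 0,0,0,0,0]'
python3 -c "
from h import *
go(.577,-.344,.052,175);cam('wrist','b4');cam('top','b4t')"
```

```text
clock: 4.95
tcp_pos: [0.5717, -0.3284, 0.2081]
ee_rot: [0.521, -0.476, 0.522, 0.479]
wrist_force: [1.2, 0.1, -1.8]
grip_width: 0.144
clock: 5.25
tcp_pos: [0.5718, -0.3252, 0.2089]
ee_rot: [0.521, -0.476, 0.521, 0.48]
wrist_force: [-0.5, -0.3, -3.6]
grip_width: 0.151
go [ 0.577 -0.344  0.052] shift cm [15.68 -0.74 -1.87]  turn 0.1
```

View pics/b4.png

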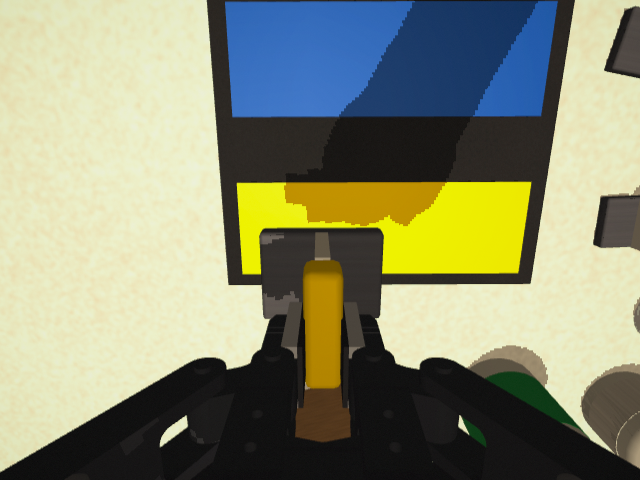

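The wrist view shows the yellow strip with corners near (238,182), (531,182), (520,273) and (243,273). The held tag is above its far-left part. I'll check the strip's corners and go down.

```bash
python3 - <<'E'
from h import *
C=cam("wrist")
for q in((238,182),(531,182),(520,273),(243,273),(226,2),(557,2),(543,116),(233,116)):print(q,np.round(onz(C,q,.005),3))
E
python3 -m jog '[3,-0.4,-1,0,0, 6,-0.7,-1.8,0,0, 9,-0.7,-1.8,0,0, 11,-0.7,-1.8,0,0, 13,-0.7,-1.8,0,0, 13,-0.7,-1.8,0,0]'
python3 -c "
from h import *
go(.577,-.344,.052,175)"
```

```text
(238, 182) [ 0.533 -0.396  0.005]
(531, 182) [ 0.555 -0.137  0.005]
(520, 273) [ 0.64  -0.142  0.005]
(243, 273) [ 0.618 -0.403  0.005]
(226, 2) [ 0.394 -0.385  0.005]
(557, 2) [ 0.416 -0.126  0.005]
(543, 116) [ 0.5   -0.131  0.005]
(233, 116) [ 0.478 -0.392  0.005]
clock: 6.0
tcp_pos: [0.5761, -0.343, 0.0782]
ee_rot: [0.52, -0.476, 0.521, 0.48]
wrist_force: [-0.6, 0.8, -1.8]
grip_width: 0.15
go [ 0.577 -0.344  0.052] shift cm [ 2.62 -0.11 -0.1 ]  turn 0.1
```

```bash
python3 -m jog '[1.2,-0.4,0,0,0, 2,-0.4,0,0,0, 2.4,-0.4,0,0,0, 2.6,-0.4,0,0,0, 2.6,-0.4,0,0,0, 2.6,-0.4,0,0,2.5, 2.6,-0.4,0,0,3.5, 2.6,-0.4,0,0,3.5]'
python3 -m jog '[0,0,0,0,4, -3,0,0,0,4, -7,0,0,0,4, -11,0,0,0,4, -15,0,0,0,4, -18,0,0,0,4]'
python3 -c "
from h import *
C=cam('wrist','b5');tags(C,.005);go(.592,.057,.25,192)"
```

```text
clock: 6.8
tcp_pos: [0.5825, -0.3465, 0.0561]
ee_rot: [0.522, -0.478, 0.521, 0.477]
wrist_force: [0.7, 0.4, 0.5]
grip_width: 0.407
clock: 7.4
tcp_pos: [0.5827, -0.3467, 0.2387]
ee_rot: [0.522, -0.479, 0.521, 0.476]
wrist_force: [1.3, -0.5, -0.5]
grip_width: 0.466
go [0.592 0.057 0.25 ] shift cm [-0.78  2.84 40.41]  turn -17.0
```

View pics/b5.png

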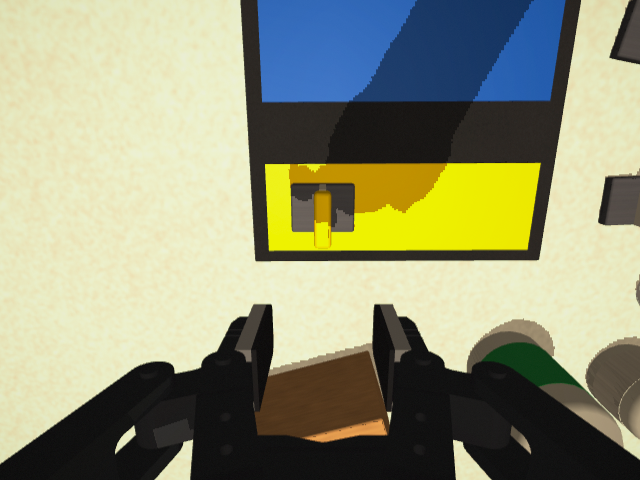

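The yellow tag stands upright on the yellow strip, foot at about (322,207). Next is the far low tag.

```bash
python3 -m jog '[0,0,3,0,5, 0,0,7,0,5, 0,0.4,12,0,5, 0,0.8,17,0,5, 0,1.2,22,0,5, 0,1.8,27,0,5, 0,2.3,32,0,5, 0,2.8,37,0,5]' 
python3 -m jog '[0,0,3,-5,5, 2,0,4.5,-12,5, 5,0,4.5,-17,5, 8,0,4.5,-17,5, 11,0,4.5,-17,5, 11,0,4.5,-17,5]'
python3 -c "
from h import *
C=cam('wrist','b6');tags(C);go(.592,.057,.045,192)"
```

```text
clock: 8.25
tcp_pos: [0.5861, 0.0255, 0.2355]
ee_rot: [0.522, -0.478, 0.521, 0.477]
wrist_force: [0.8, -0.6, 0.2]
grip_width: 0.583
clock: 8.85
tcp_pos: [0.5871, 0.0669, 0.121]
ee_rot: [0.442, -0.548, 0.447, 0.552]
wrist_force: [-1.4, -1.2, 0.4]
grip_width: 0.59
yellow px [  8. 185.] xy [ 0.5775 -0.0969] head 0.1 size mm [10. 66.]
yellow px [302. 279.] xy [0.5922 0.0567] head 11.8 size mm [14. 48.]
blue px [16. 18.] xy [ 0.4995 -0.0755] head 0.5 size mm [12. 14.]
blue px [ 91. 263.] xy [ 0.5967 -0.0416] head -4.4 size mm [20. 50.]
blue px [138. 243.] xy [ 0.5815 -0.0207] head -2.6 size mm [ 4. 22.]
go [0.592 0.057 0.045] shift cm [ 7.84 -0.13 -1.07]  turn 0.0
```

View pics/b6.png

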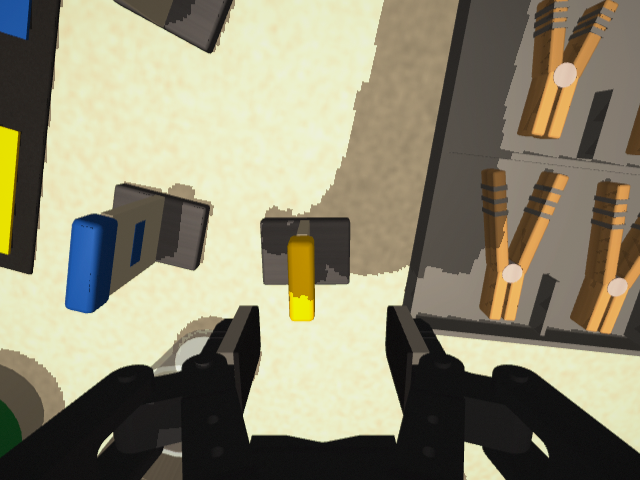

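The bar is at (302,279), 1 cm off the middle. I'll shift, go down and grip.

```bash
python3 -m jog '[2,-0.1,-0.6,0,5, 4,-0.1,-1.1,0,5, 6,-0.1,-1.1,0,5, 7.8,-0.1,-1.1,0,5, 7.8,-0.1,-1.1,0,5, 7.8,-0.1,-1.1,0,0, 7.8,-0.1,-1.1,0,0, 7.8,-0.1,-1.1,0,0]' 60
python3 -m jog '[0,0,0,0,0, 0,0,0,0,0, -2,0,0,0,0, -6,0,0,0,0, -10,0,0,0,0, -14,0,0,0,0, -14,0,0,0,0]'
python3 -c "
from h import *
go(.5925,-.2,.20,175);cam('wrist','b7')"
```

```text
clock: 9.7
tcp_pos: [0.5952, 0.0578, 0.0491]
ee_rot: [-0.446, 0.55, -0.444, -0.549]
wrist_force: [0.1, -0.9, 4.0]
grip_width: 0.15
clock: 10.4
tcp_pos: [0.5976, 0.0585, 0.1938]
ee_rot: [-0.448, 0.552, -0.442, -0.547]
wrist_force: [0.7, 1.3, -2.1]
grip_width: 0.147
go [ 0.592 -0.2    0.2  ] shift cm [ -0.67   5.87 -25.18]  turn 17.0
```

```bash
python3 -m jog '[0,0.5,-4,0,0, 0,1.2,-8,0,0, 0,2.5,-12,3,0, 0,4,-17,8,0, 0,5,-21,13,0, 0,5.9,-25.2,17,0, 0,5.9,-25.2,17,0, 0,5.9,-25.2,17,0]'
python3 -c "
from h import *
go(.5925,-.2,.053,175);cam('wrist','b8')"
```

```text
clock: 11.25
tcp_pos: [0.5863, -0.2023, 0.1851]
ee_rot: [0.521, -0.476, 0.523, 0.478]
wrist_force: [-0.2, 1.2, -3.2]
grip_width: 0.148
go [ 0.592 -0.2    0.053] shift cm [13.21 -0.65  0.28]  turn -0.2
```

View pics/b8.png

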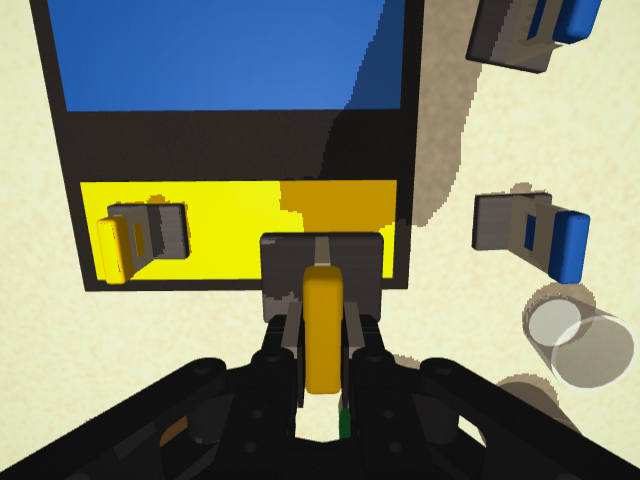

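The tag is held above the right part of the yellow strip, and the first tag still stands at (147,230).

```bash
python3 -m jog '[4,-0.4,0.1,0,0, 8,-0.6,0.3,0,0, 11,-0.6,0.3,0,0, 12.4,-0.6,0.3,0,0, 13,-0.6,0.3,0,0, 13.3,-0.6,0.3,0,0, 13.3,-0.6,0.3,0,0, 13.3,-0.6,0.3,0,0]'
python3 -m jog '[0,0,0,0,2.5, 0,0,0,0,3.5, 0,0,0,0,4, -3,0,0,0,4, -7,0,0,0,4, -11,0,0,0,4, -15,0,0,0,5, -18,0,0,0,5]'
python3 -c "
from h import *
C=cam('wrist','b9');tags(C,.005);go(.4535,-.046,.235,165)"
```

```text
clock: 12.1
tcp_pos: [0.5958, -0.1988, 0.0559]
ee_rot: [0.522, -0.478, 0.521, 0.477]
wrist_force: [0.5, -0.1, -2.3]
grip_width: 0.15
clock: 12.9
tcp_pos: [0.5954, -0.1989, 0.2378]
ee_rot: [0.522, -0.479, 0.521, 0.477]
wrist_force: [0.9, 0.4, 0.3]
grip_width: 0.587
blue px [497. 208.] xy [ 0.5867 -0.0686] head -2.9 size mm [ 4. 21.]
blue px [500.  22.] xy [ 0.4642 -0.0717] head -15.1 size mm [ 3. 23.]
blue px [525. 218.] xy [ 0.5961 -0.048 ] head -2.7 size mm [19. 46.]
blue px [527.  22.] xy [ 0.4656 -0.054 ] head -15.3 size mm [18. 29.]
go [ 0.454 -0.046  0.235] shift cm [ 0.6  15.75 14.05]  turn 10.0
```

View pics/b9.png

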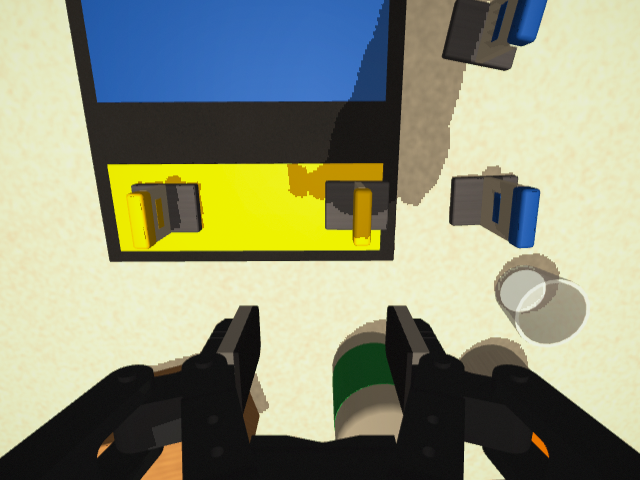

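The right-hand yellow tag now sits at about (357,205), roughly 2 cm to the right of where I let it go. I'll measure it, because it may have been knocked.

```bash
python3 - <<'E'
from h import *
C=cam("wrist")
for q in((362,218),(354,191),(370,191),(354,245),(370,245)):print(q,np.round(onz(C,q,.071),3))
for q in((325,182),(388,182),(386,229),(326,229)):print("foot",q,np.round(onz(C,q,.017),3))
for q in((138,218),):print("left",q,np.round(onz(C,q,.071),3))
E
```

```text
(362, 218) [ 0.595 -0.167  0.071]
(354, 191) [ 0.573 -0.172  0.071]
(370, 191) [ 0.574 -0.159  0.071]
(354, 245) [ 0.618 -0.175  0.071]
(370, 245) [ 0.619 -0.161  0.071]
foot (325, 182) [ 0.57  -0.195  0.017]
foot (388, 182) [ 0.575 -0.136  0.017]
foot (386, 229) [ 0.62  -0.14   0.017]
foot (326, 229) [ 0.615 -0.198  0.017]
left (138, 218) [ 0.579 -0.35   0.071]
```

The tag was knocked about 3 cm in +y. It stands at (0.595,-0.167), still well inside the strip, so I'll leave it. Next is the near tall tag.

```bash
python3 -m jog '[0,4,3,1,5, 0,8,6,3,5, 0,12,10,6,5, 2,15.7,14,10,5, 5,15.7,14,10,5, 9,15.7,14,10,5, 12,15.7,14,10,5, 12,15.7,14,10,5]'
python3 -m jog '[0,0,0,0,5, 0,0,0,0,5]' 
python3 -c "
from h import *
C=cam('wrist','c1');tags(C);go(.4535,-.046,.069,165)"
```

```text
clock: 13.8
tcp_pos: [0.4465, -0.0449, 0.1109]
ee_rot: [0.559, -0.429, 0.563, 0.432]
wrist_force: [-0.8, 0.2, 0.4]
grip_width: 0.585
clock: 14.0
tcp_pos: [0.4517, -0.0455, 0.1157]
ee_rot: [0.562, -0.431, 0.56, 0.43]
wrist_force: [-0.4, -0.1, -0.7]
grip_width: 0.582
yellow px [ 11. 443.] xy [ 0.5038 -0.2526] head -69.2 size mm [11. 28.]
yellow px [107. 445.] xy [ 0.5217 -0.199 ] head -59.4 size mm [ 4. 21.]
yellow px [168. 464.] xy [ 0.542  -0.1705] head -22.6 size mm [25. 28.]
blue px [319. 299.] xy [ 0.4533 -0.0469] head -14.5 size mm [13. 49.]
go [ 0.454 -0.046  0.069] shift cm [ 4.69 -0.16 -0.01]  turn -0.0
```

View pics/c1.png

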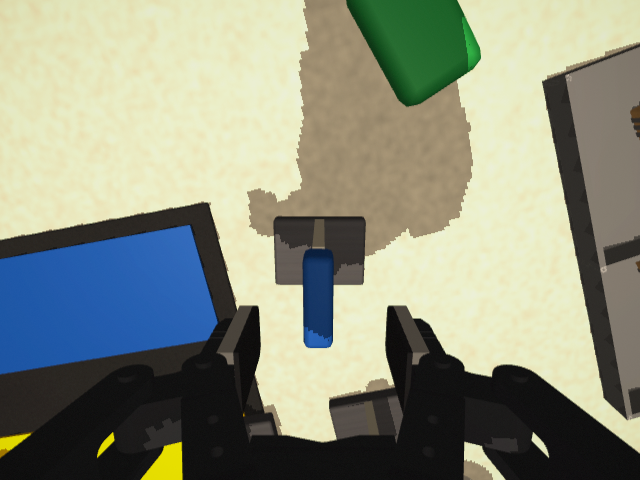

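The blue bar is centred at (319,299). I'll grip, lift and carry it to the blue strip's far-right spot (0.441,-0.328).

```bash
python3 -m jog '[2,-0.1,0,0,5, 4,-0.1,0,0,5, 4.7,-0.1,0,0,5, 4.7,-0.1,0,0,5, 4.7,-0.1,0,0,0, 4.7,-0.1,0,0,0, 4.7,-0.1,0,0,0, 4.7,-0.1,0,0,0]' 60
python3 -m jog '[0,0,0,0,0, 0,0,0,0,0, -3,0,0,0,0, -7,0,0,0,0, -11,0,0,0,0, -14,0,0,0,0, -14,0,0,0,0]'
python3 -c "
from h import *
go(.441,-.328,.21,175);go(.441,-.328,.075,175)"
```

```text
clock: 14.85
tcp_pos: [0.452, -0.0459, 0.068]
ee_rot: [0.561, -0.431, 0.561, 0.43]
wrist_force: [-1.1, -1.7, 4.5]
grip_width: 0.151
clock: 15.55
tcp_pos: [0.4541, -0.0455, 0.2112]
ee_rot: [0.563, -0.432, 0.559, 0.429]
wrist_force: [0.5, -0.2, -2.5]
grip_width: 0.15
go [ 0.441 -0.328  0.21 ] shift cm [  0.1   -6.05 -27.63]  turn -10.0
go [ 0.441 -0.328  0.075] shift cm [ 13.6   -5.94 -27.66]  turn -10.0
```

```bash
python3 -m jog '[0,-1,-4,0,0, 0,-2,-8,0,0, 0,-3,-12,-2,0, 0,-4,-16.5,-4,0, 0,-5,-21,-7,0, 0,-6,-25,-10,0, 0,-6,-27.6,-10,0, 0,-6,-27.6,-10,0]'
python3 -m jog '[4,0,0,0,0, 8,0,0,0,0, 10,0,0,0,0, 10,0,0,0,0]'
python3 -c "
from h import *
C=cam('wrist','c2');go(.441,-.328,.075,175)"
```

```text
clock: 16.35
tcp_pos: [0.4344, -0.3321, 0.2053]
ee_rot: [0.522, -0.475, 0.524, 0.476]
wrist_force: [-1.1, -0.2, -2.4]
grip_width: 0.156
clock: 16.75
tcp_pos: [0.4345, -0.3242, 0.1025]
ee_rot: [0.52, -0.474, 0.522, 0.481]
wrist_force: [0.1, -0.0, -2.2]
grip_width: 0.153
go [ 0.441 -0.328  0.075] shift cm [ 2.97 -0.54 -0.22]  turn 0.0
```

View pics/c2.png

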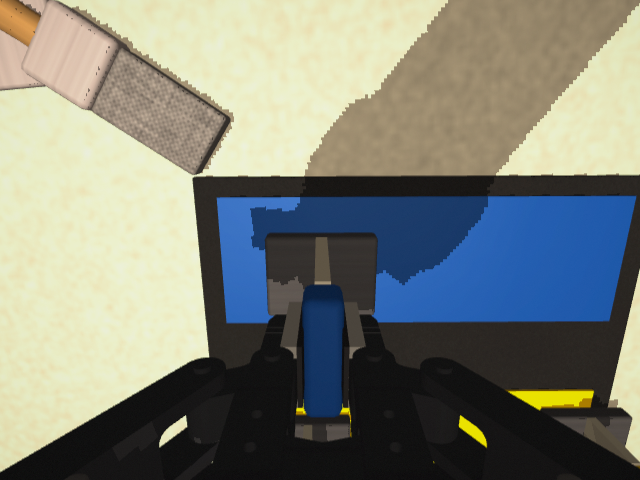

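The tall tag is over the blue strip, foot at about (320,275). I'll set it down.

```bash
python3 -m jog '[1.2,-0.5,-0.2,0,0, 2.2,-0.5,-0.2,0,0, 2.8,-0.5,-0.2,0,0, 3,-0.5,-0.2,0,0, 3,-0.5,-0.2,0,0, 3,-0.5,-0.2,0,2.5, 3,-0.5,-0.2,0,3.5, 3,-0.5,-0.2,0,4]'
python3 -c "
from h import *
p,M,_=pose();print(p,yaw(M))"
python3 -m jog '[0,0,0,0,4, -3,0,0,0,4, -7,0,0,0,4, -11,0,0,0,4, -14,0,0,0,5, -14,0,0,0,5]'
python3 -c "
from h import *
C=cam('wrist','c3');tags(C,.005);go(.596,-.043,.22,177)"
```

```text
clock: 17.6
tcp_pos: [0.4431, -0.3305, 0.078]
ee_rot: [0.522, -0.478, 0.521, 0.477]
wrist_force: [-1.0, -0.3, -0.6]
grip_width: 0.465
[ 0.44312493 -0.33049011  0.07800584] 174.98132231939135
clock: 18.2
tcp_pos: [0.4453, -0.3322, 0.2225]
ee_rot: [0.522, -0.481, 0.52, 0.474]
wrist_force: [1.3, -0.2, 0.4]
grip_width: 0.583
yellow px [526. 353.] xy [ 0.5672 -0.1684] head -4.8 size mm [ 6. 26.]
yellow px [548. 364.] xy [ 0.5813 -0.1497] head -5.9 size mm [22. 40.]
go [ 0.596 -0.043  0.22 ] shift cm [  0.   -12.61  30.03]  turn -2.0
```

View pics/c3.png

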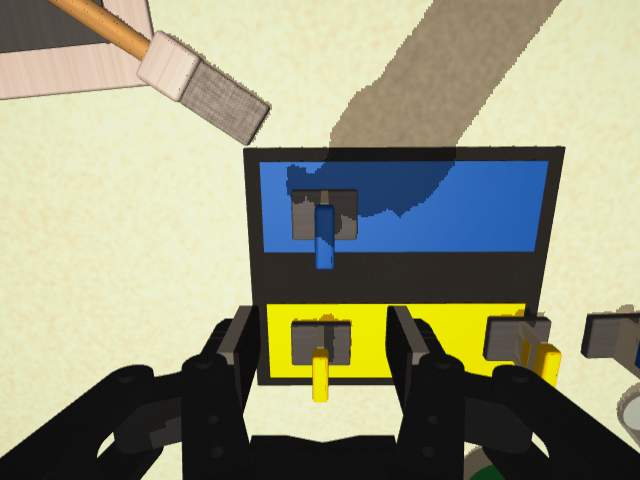

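The tall tag is upright on the blue strip, foot at about (324,215). Next is the far tall tag.

```bash
python3 -m jog '[0,-1,4,0,5, 0,-3,8,0,5, 0,-5,12,0,5, 0,-7,17,-1,5, 0,-9,22,-2,5, 0,-11,26,-2,5, 0,-12.6,30,-2,5, 0,-12.6,30,-2,5]'
python3 -m jog '[4,0,0,0,5, 8,0,0,0,5, 10,0,0,0,5, 10,0,0,0,5, 10,0,0,0,5]' 
python3 -c "
from h import *
C=cam('wrist','c4');tags(C);go(.5965,-.043,.069,177)"
```

```text
clock: 19.05
tcp_pos: [0.5959, -0.0325, 0.2156]
ee_rot: [0.511, -0.488, 0.509, 0.491]
wrist_force: [-0.5, 0.4, -0.3]
grip_width: 0.587
clock: 19.55
tcp_pos: [0.5937, -0.0424, 0.1167]
ee_rot: [0.513, -0.486, 0.513, 0.487]
wrist_force: [0.2, 0.2, 0.6]
grip_width: 0.584
yellow px [151. 263.] xy [ 0.5816 -0.1309] head -4.4 size mm [ 5. 24.]
blue px [319. 300.] xy [ 0.5965 -0.0437] head -2.5 size mm [14. 50.]
blue px [630. 438.] xy [0.6808 0.1144] head 50.1 size mm [ 8. 21.]
go [ 0.596 -0.043  0.069] shift cm [ 4.88 -0.17 -0.05]  turn -0.0
```

View pics/c4.png

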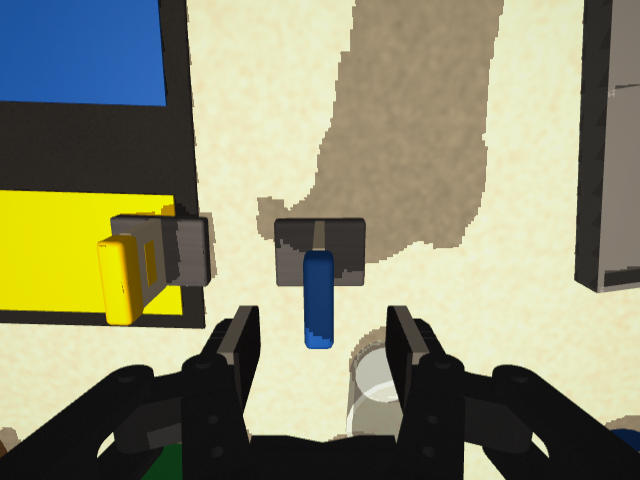

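```bash
python3 -m jog '[2,-0.2,0,0,5, 4,-0.2,0,0,5, 4.8,-0.2,0,0,5, 4.8,-0.2,0,0,5, 4.8,-0.2,0,0,0, 4.8,-0.2,0,0,0, 4.8,-0.2,0,0,0, 4.8,-0.2,0,0,0]' 60
python3 -m jog '[0,0,0,0,0, 0,0,0,0,0, -3,0,0,0,0, -7,0,0,0,0, -11,0,0,0,0, -14,0,0,0,0, -14,0,0,0,0]'
python3 -c "
from h import *
go(.452,-.205,.21,175)"
```

```text
clock: 20.4
tcp_pos: [0.5972, -0.0428, 0.0704]
ee_rot: [0.513, -0.487, 0.513, 0.486]
wrist_force: [-0.9, -0.9, 4.6]
grip_width: 0.15
clock: 21.1
tcp_pos: [0.5992, -0.0422, 0.214]
ee_rot: [0.515, -0.489, 0.511, 0.485]
wrist_force: [0.2, -0.4, -2.8]
grip_width: 0.151
go [ 0.452 -0.205  0.21 ] shift cm [  0.28  13.85 -17.03]  turn 2.0
```

```bash
python3 -m jog '[0,3,-3,0,0, 0,6,-7,0,0, 0,9,-10,1,0, 0,12,-14,2,0, 0,13.8,-17,2,0, 0,13.8,-17,2,0, 4,13.8,-17,2,0, 8,13.8,-17,2,0]'
python3 -m jog '[2,0,0,0,0, 2,0,0,0,0, 2,0,0,0,0]'
python3 -c "
from h import *
C=cam('wrist','c5');go(.452,-.205,.0745,175)"
```

```text
clock: 21.9
tcp_pos: [0.4503, -0.2045, 0.1285]
ee_rot: [0.522, -0.478, 0.521, 0.477]
wrist_force: [-0.4, 0.9, -3.4]
grip_width: 0.15
clock: 22.2
tcp_pos: [0.4493, -0.2042, 0.1087]
ee_rot: [0.521, -0.477, 0.522, 0.478]
wrist_force: [0.2, -0.3, -2.0]
grip_width: 0.155
go [ 0.452 -0.205  0.074] shift cm [ 3.52 -0.18 -0.02]  turn 0.0
```

View pics/c5.png

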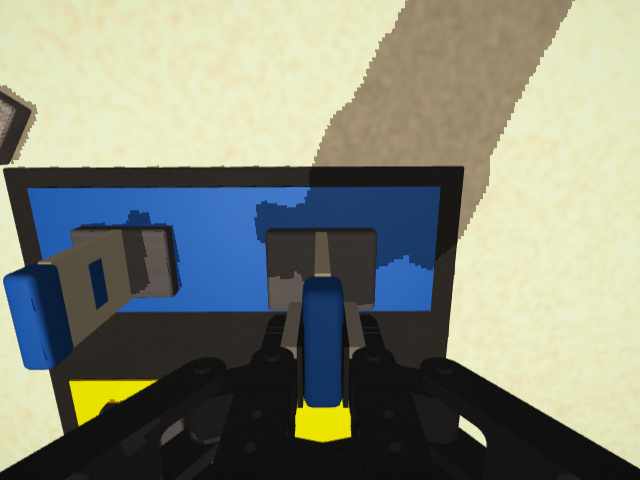

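The held tall tag is over the blue strip, foot at about (320,268). The other one stands at (125,262). I'll set it down, then go to the pegs.

```bash
python3 -m jog '[1.5,-0.2,0,0,0, 2.7,-0.2,0,0,0, 3.3,-0.2,0,0,0, 3.5,-0.2,0,0,0, 3.5,-0.2,0,0,0, 3.5,-0.2,0,0,2.5, 3.5,-0.2,0,0,3.5, 3.5,-0.2,0,0,4]'
python3 -c "
from h import *
p,M,_=pose();print(p,yaw(M))"
python3 -m jog '[0,0,0,0,4, -3,0,0,0,4, -7,0,0,0,4, -11,0,0,0,4, -14,0,0,0,6, -17,0,0,0,6, -17,0,0,0,6]'
python3 -c "
from h import *
C=cam('wrist','c6');cam('top','c6t');go(.43,.185,.245,188)"
```

```text
clock: 23.05
tcp_pos: [0.452, -0.2051, 0.0746]
ee_rot: [0.522, -0.478, 0.521, 0.477]
wrist_force: [-0.7, -0.8, 0.7]
grip_width: 0.469
[ 0.45196429 -0.20512597  0.07461425] 174.98845454197274
clock: 23.75
tcp_pos: [0.4542, -0.2062, 0.2487]
ee_rot: [0.523, -0.48, 0.52, 0.475]
wrist_force: [0.3, -0.7, -0.1]
grip_width: 0.703
go [0.43  0.185 0.245] shift cm [-0.04  5.58 38.67]  turn -13.0
```

View pics/c6.png

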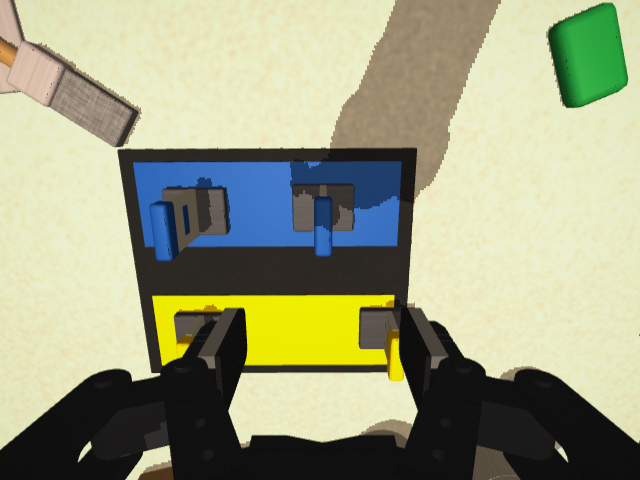

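View pics/c6t.png

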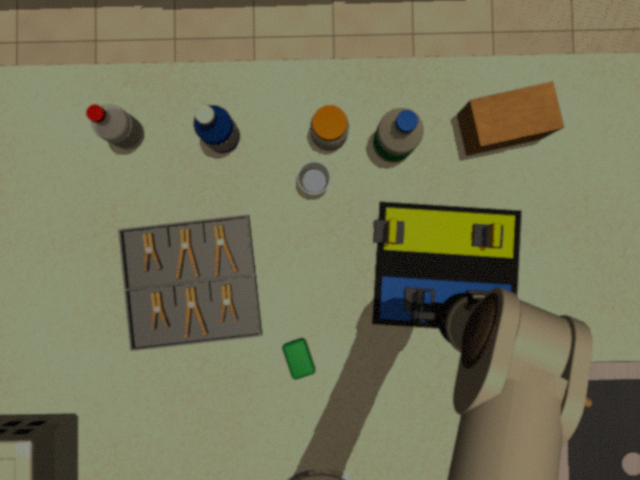

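The top view shows two tags on each strip: yellow at (392,230) and (489,235), blue at (422,298) with one hidden under the arm. Now the pegs, starting with the near short one on the right.

```bash
python3 -m jog '[0,1,5,0,6, 0,2,10,0,6, 0,3,15,-2,5.5, 0,4,20,-5,5.5, 0,5,25,-8,5.5, 0,5.6,30,-10,5.5, 0,5.6,34,-10,5.5, 0,5.6,37.5,-10,5.5]'
python3 -m jog '[3,0,0,0,5, 7,0,0,0,5, 11,0,0,0,5, 12,0,0,0,5, 12,0,0,0,5]'
python3 -c "
from h import *
C=cam('wrist','d1');go(.427,.1765,.008,185.5)"
```

```text
clock: 24.65
tcp_pos: [0.4269, 0.1762, 0.2428]
ee_rot: [0.476, -0.521, 0.478, 0.523]
wrist_force: [1.3, -1.0, 0.2]
grip_width: 0.646
clock: 25.15
tcp_pos: [0.4264, 0.1725, 0.1221]
ee_rot: [0.476, -0.52, 0.48, 0.522]
wrist_force: [0.9, 0.3, 1.3]
grip_width: 0.585
go [0.427 0.176 0.008] shift cm [11.58  0.04  0.34]  turn -0.5
```

View pics/d1.png

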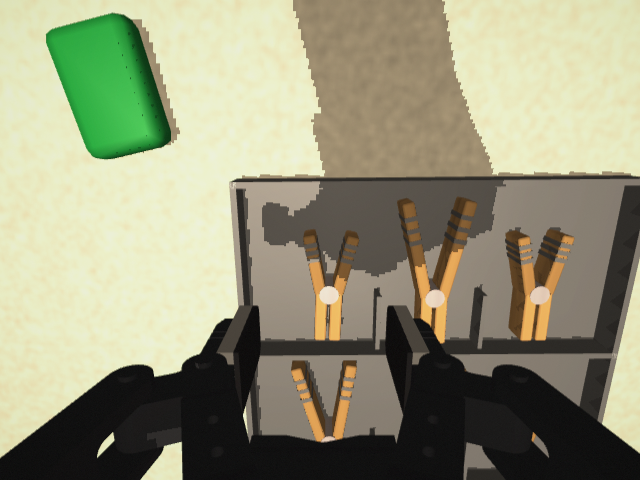

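The short peg's pivot is at (329,296), its leg ends at (311,234) and (351,235), and its jaw tips at about (328,339).

```bash
cat >> h.py <<'E'
def peg(C,piv,l1,l2,graspz=.008,z=.024,back=.028):
    P,a,b=[onz(C,q,z)[:2] for q in(piv,l1,l2)];m=(a+b)/2;d=P-m
    h=np.degrees(np.arctan2(d[1],d[0]));d/=np.linalg.norm(d)
    print("pivot",np.round(P,4),"head %.1f"%h,"leg len",np.round(np.linalg.norm(P-m)*1e3),"span",np.round(np.linalg.norm(a-b)*1e3));g=P-back*d
    go(g[0],g[1],graspz,h+180)
E
python3 - <<'E'
from h import *
C=cam("wrist");peg(C,(329,296),(311,234),(351,235))
for q in((321,339),(335,339)):print(onz(C,q,.024))
E
```

```text
pivot [0.4585 0.1806] head 3.5 leg len 42.0 span 26.0
go [0.431 0.179 0.008] shift cm [11.7  -0.19  0.5 ]  turn 1.4
[0.49106924 0.1779923  0.024     ]
[0.49021614 0.1876775  0.024     ]
```

```bash
python3 -m jog '[3,-0.2,0.5,1,4.6, 7,-0.2,0.5,1,4.6, 10,-0.2,0.5,1,4.6, 11,-0.2,0.5,1,4.6, 11.5,-0.2,0.5,1,4.6, 11.5,-0.2,0.5,1,4.6]' 30
python3 -c "
from h import *
C=cam('wrist','d2');go(.4305,.179,.008,183.9);print(pose()[2]['wrist_force'])"
```

```text
clock: 25.85
tcp_pos: [0.4312, 0.1791, 0.0103]
ee_rot: [-0.483, 0.517, -0.482, -0.517]
wrist_force: [-0.7, 0.1, -0.0]
grip_width: 0.536
go [0.43  0.179 0.008] shift cm [ 0.27  0.1  -0.01]  turn 0.1
[ 0.64603111  0.0348427  -0.4230084 ]
```

View pics/d2.png

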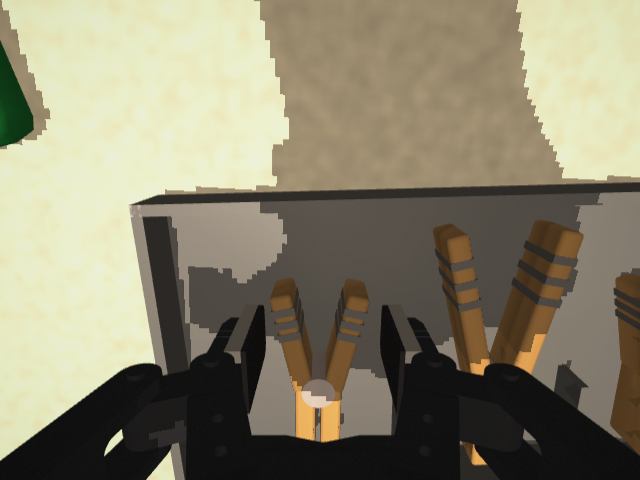

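The fingers stand on both sides of the legs (pads at columns 250 and 398) and the pivot is at (319,393). I'll squeeze and lift.

```bash
python3 -m jog '[0.2,0,0,0,4.6, 0.2,0,0,0,0, 0.2,0,0,0,0, 0.2,0,0,0,0, 0.2,0,0,0,0, 0.2,0,0,0,0, 0.2,0,0,0,0]' 30
python3 -m jog '[-2,0,0,0,0, -6,0,0,0,0, -10,0,0,0,0, -14,0,0,0,0, -16,0,0,0,0, -16,0,0,0,0]'
python3 -c "
from h import *
C=cam('wrist','d3');go(.49,-.3375,.17,175);go(.51,-.3393,.034,175);"
```

```text
clock: 26.6
tcp_pos: [0.4311, 0.1789, 0.0087]
ee_rot: [-0.483, 0.517, -0.482, -0.517]
wrist_force: [-1.6, -0.7, 10.9]
grip_width: 0.208
clock: 27.2
tcp_pos: [0.4326, 0.1796, 0.1711]
ee_rot: [-0.485, 0.518, -0.48, -0.516]
wrist_force: [0.4, 0.6, -0.7]
grip_width: 0.209
go [ 0.49  -0.338  0.17 ] shift cm [ -0.15  -2.28 -51.93]  turn 9.0
go [ 0.51  -0.339  0.034] shift cm [ 13.46  -4.21 -52.27]  turn 9.0
```

View pics/d3.png

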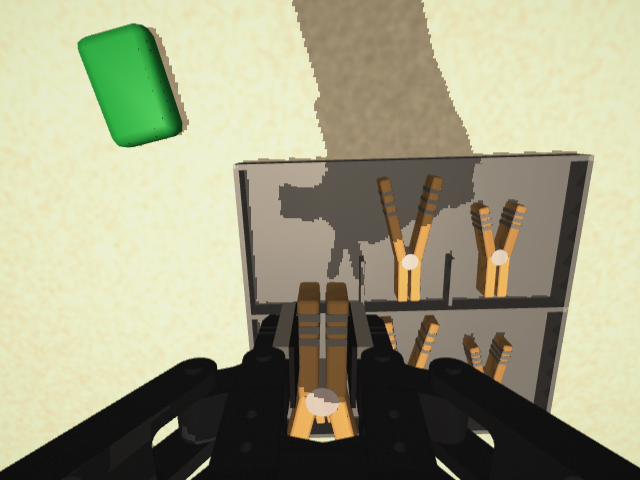

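The peg is held open: legs parallel, pivot at (322,402) and the jaws spread. I'll measure its seat in the hand and carry it.

```bash
cat >> h.py <<'E'
def inhand(C,px,dz=.016):
    p,M,_=pose();X=onz(C,px,p[2]+dz);print("in tool cm",np.round(100*M.T@(X-p),2))
E
python3 -c "
from h import *
C=cam('wrist');inhand(C,(322,402));inhand(C,(310,283));inhand(C,(338,283))"
python3 -m jog '[0,0,-4,0,0, 0,0,-9,0,0, 0,0,-14,0,0, 0,-0.5,-19,2,0, 0,-1,-24,4,0, 0,-1.5,-29,6,0, 0,-2,-34,8,0, 0,-2.2,-39,9,0]'
python3 -c "
from h import *
go(.49,-.3375,.17,175)"
```

```text
in tool cm [-1.6  -2.84  0.06]
in tool cm [-1.6   2.09 -0.36]
in tool cm [-1.6   2.09  0.63]
clock: 28.1
tcp_pos: [0.4781, -0.2094, 0.1654]
ee_rot: [0.521, -0.477, 0.522, 0.478]
wrist_force: [1.4, 0.3, -0.4]
grip_width: 0.209
go [ 0.49  -0.338  0.17 ] shift cm [ -0.47  -2.32 -12.65]  turn -0.1
```

```bash
python3 -m jog '[0,-1,-4,0,0, 0,-2,-8,0,0, 0,-2.3,-12.6,0,0, 0,-2.3,-12.6,0,0, 3,-2.3,-12.6,0,0, 6,-2.3,-12.6,0,0, 8,-2.3,-12.6,0,0, 8,-2.3,-12.6,0,0]'
python3 -c "
from h import *
C=cam('wrist','d4');cam('scene','d4s');go(.49,-.3375,.034,175)"
```

```text
clock: 28.9
tcp_pos: [0.4872, -0.333, 0.0822]
ee_rot: [0.52, -0.474, 0.522, 0.481]
wrist_force: [-0.4, 0.9, 0.3]
grip_width: 0.209
go [ 0.49  -0.338  0.034] shift cm [ 5.2  -0.04 -0.27]  turn -0.0
```

View pics/d4.png

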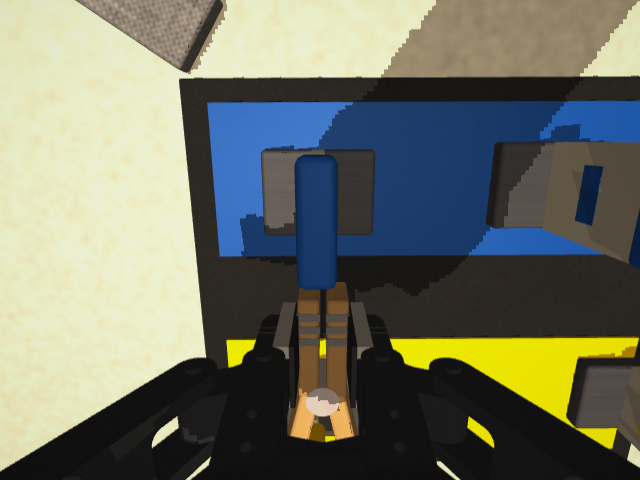

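View pics/d4s.png

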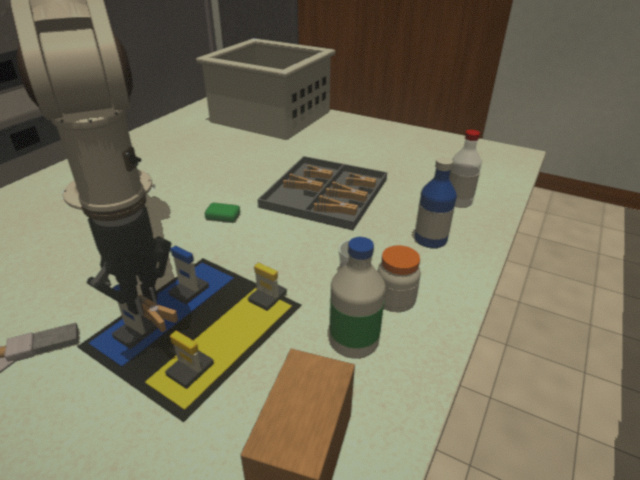

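The view shows blue tag T1's bar (316,220) ending right behind the peg legs (322,285). Room to descend is tight, so I'll move 5 mm forward first and then go straight down.

```bash
python3 -m jog '[0,-0.5,-0.3,0,0, 0,-0.5,-0.3,0,0, 1.5,-0.5,-0.3,0,0, 2.5,-0.5,-0.3,0,0, 2.5,-0.5,-0.3,0,0]'
python3 -c "
from h import *
C=cam('wrist','d5');go(.4925,-.3378,.034,175);print(pose()[2]['wrist_force'])"
```

```text
clock: 29.5
tcp_pos: [0.494, -0.3377, 0.0601]
ee_rot: [0.521, -0.476, 0.522, 0.479]
wrist_force: [0.4, -0.1, 0.2]
grip_width: 0.209
go [ 0.492 -0.338  0.034] shift cm [2.68 0.19 0.  ]  turn -0.0
[ 0.20407525 -0.42953446 -0.37396193]
```

View pics/d5.png

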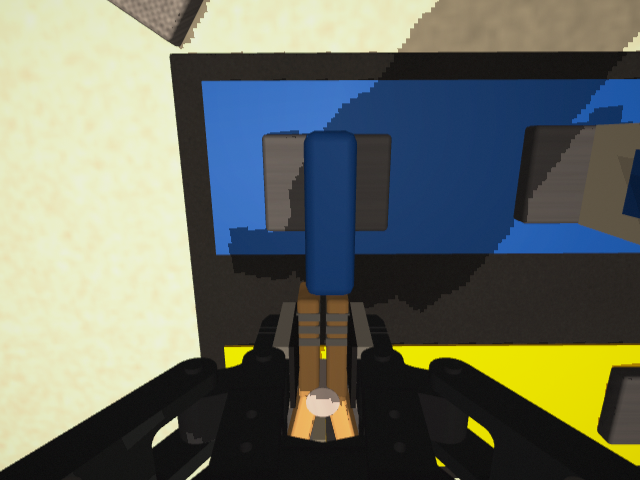

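There is no contact, and the panel's edge shows between the open jaws at (320,425). I'll go down and then forward.

```bash
python3 -m jog '[1,0.1,0,0,0, 2,0.1,0,0,0, 2.7,0.1,0,0,0, 2.7,0.1,0,0,0, 2.7,-0.4,0,0,0, 2.7,-1,0,0,0, 2.7,-1.6,0,0,0, 2.7,-1.6,0,0,0]'
python3 -c "
from h import *
C=cam('wrist','d6');go(.5105,-.3393,.034,175);print(pose()[2]['wrist_force'])"
```

```text
clock: 30.35
tcp_pos: [0.5135, -0.3402, 0.0358]
ee_rot: [0.521, -0.479, 0.521, 0.477]
wrist_force: [1.4, 0.3, -0.5]
grip_width: 0.206
go [ 0.51  -0.339  0.034] shift cm [0.16 0.22 0.07]  turn 0.0
[-0.05309689  0.48212927 -0.34291543]
```

View pics/d6.png

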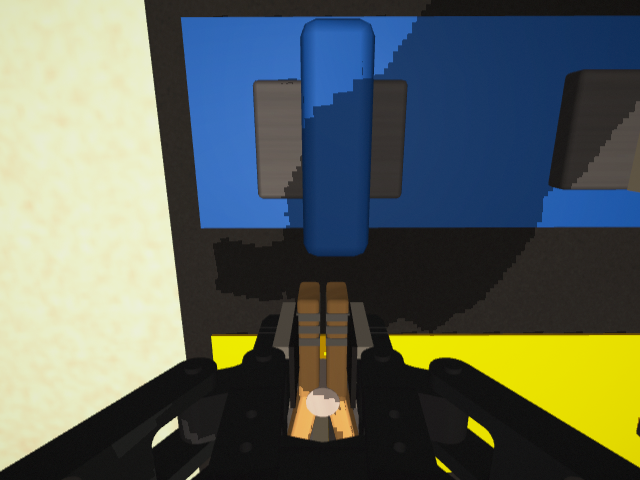

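The panel edge is centred between the jaws at (321,428), with no force. I'll release and lift.

```bash
python3 -m jog '[0,0,0,0,2.2, 0,0,0,0,2.6, 0,0,0,0,3, 0,0,0,0,3.5, 0,0,0,0,4, 0,0,0,0,4.5, 0,0,0,0,4.5]'
python3 -m jog '[-2,0,0,0,4.5, -4,0,0,0,4.5, -7,0,0,0,4.5, -11,0,0,0,4.5, -15,0,0,0,4.5, -17,0,0,0,4.5]'
python3 -c "
from h import *
C=cam('wrist','d7');go(.43,.31,.20,184)"
```

```text
clock: 31.1
tcp_pos: [0.5116, -0.3402, 0.0353]
ee_rot: [0.521, -0.478, 0.521, 0.478]
wrist_force: [-0.6, 1.3, -0.3]
grip_width: 0.525
clock: 31.7
tcp_pos: [0.5131, -0.3414, 0.2094]
ee_rot: [0.522, -0.479, 0.521, 0.476]
wrist_force: [0.3, -0.3, -0.1]
grip_width: 0.528
go [0.43 0.31 0.2 ] shift cm [ 0.83 14.11 64.23]  turn -9.0
```

View pics/d7.png

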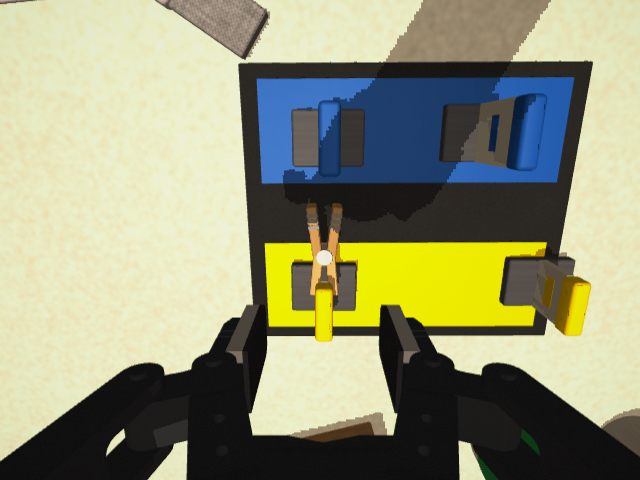

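The peg is clipped on the near edge of the left yellow tag: pivot at (323,257), raised off the mat. Next is the other near-row short peg.

```bash
python3 -m jog '[0,1,5,0,4.6, 0,2,10,0,4.6, 0,4,15,0,4.6, 0,6,20,0,4.6, 0,8,25,-2,4.6, 0,9,30,-4,4.6, 0,10,35,-6,4.6, 0,11,40,-9,4.6]'
python3 -m jog '[0,1,5,0,4.6, 0,2,10,0,4.6, 0,3,15,0,4.6, 0,3.5,20,0,4.6, 0,4,25,0,4.6, 4,4,27,0,4.6, 8,4,27,0,4.6, 8,4,27,0,4.6]'
python3 -c "
from h import *
C=cam('wrist','e1');go(.418,.318,.10,184)"
```

```text
clock: 32.55
tcp_pos: [0.4381, 0.0534, 0.2055]
ee_rot: [-0.482, 0.518, -0.482, -0.517]
wrist_force: [1.4, 0.4, 0.3]
grip_width: 0.537
clock: 33.35
tcp_pos: [0.3762, 0.316, 0.1206]
ee_rot: [0.478, -0.517, 0.485, 0.518]
wrist_force: [-0.7, -0.7, 0.2]
grip_width: 0.538
go [0.418 0.318 0.1  ] shift cm [ 2.29 -4.02 -0.12]  turn 0.0
```

View pics/e1.png

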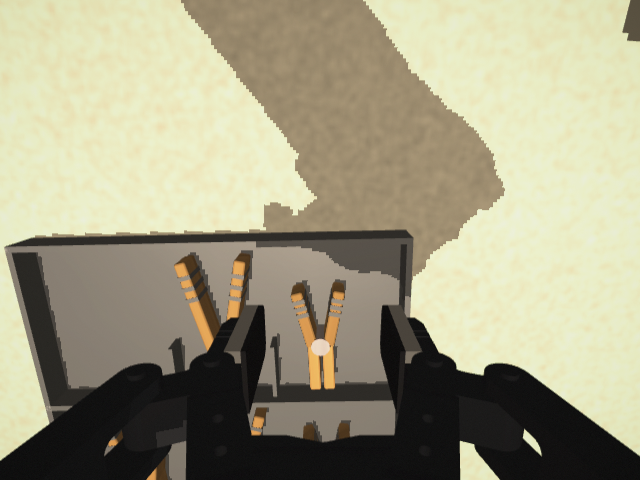

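The short peg's pivot is at (320,347), its leg ends at (297,286) and (340,284).

```bash
python3 - <<'E'
from h import *
C=cam("wrist");peg(C,(320,347),(297,286),(340,284),graspz=.011)
E
```

```text
pivot [0.4465 0.3196] head 5.2 leg len 46.0 span 29.0
go [0.419 0.317 0.011] shift cm [11.4  -3.91 -0.28]  turn -1.2
```

```bash
python3 -m jog '[0,-2,-0.1,-1,4.6, 3,-3.9,-0.3,-1,4.6, 7,-3.9,-0.3,-1,4.6, 10,-3.9,-0.3,-1,4.6, 11.3,-3.9,-0.3,-1,4.6, 11.3,-3.9,-0.3,-1,4.6]' 30
python3 -c "
from h import *
C=cam('wrist','e2');go(.419,.317,.011,185)"
```

```text
clock: 34.05
tcp_pos: [0.4196, 0.3173, 0.0125]
ee_rot: [-0.478, 0.521, -0.478, -0.521]
wrist_force: [0.8, -0.2, 0.5]
grip_width: 0.539
go [0.419 0.317 0.011] shift cm [ 0.26  0.13 -0.1 ]  turn -0.1
```

View pics/e2.png

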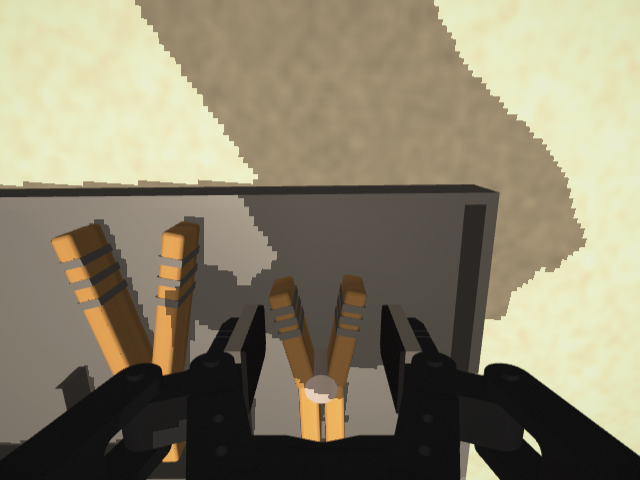

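```bash
python3 -m jog '[0.1,0,0,0,4.6, 0.1,0,0,0,0, 0.1,0,0,0,0, 0.1,0,0,0,0, 0.1,0,0,0,0, 0.1,0,0,0,0, 0.1,0,0,0,0]' 30
python3 -m jog '[-3,0,0,0,0, -7,0,0,0,0, -11,0,0,0,0, -15,0,0,0,0, -18,0,0,0,0, -20,0,0,0,0, -20,0,0,0,0]'
python3 -c "
from h import *
C=cam('wrist','e3');go(.47,-.16,.21,175.5)"
```

```text
clock: 34.8
tcp_pos: [0.4207, 0.3192, 0.0136]
ee_rot: [-0.479, 0.522, -0.476, -0.521]
wrist_force: [-0.3, -2.0, 8.4]
grip_width: 0.205
clock: 35.5
tcp_pos: [0.4211, 0.3196, 0.2157]
ee_rot: [-0.481, 0.522, -0.475, -0.521]
wrist_force: [1.6, 1.7, -0.3]
grip_width: 0.204
go [ 0.47 -0.16  0.21] shift cm [  0.25  -0.8  -48.12]  turn 9.5
```

View pics/e3.png

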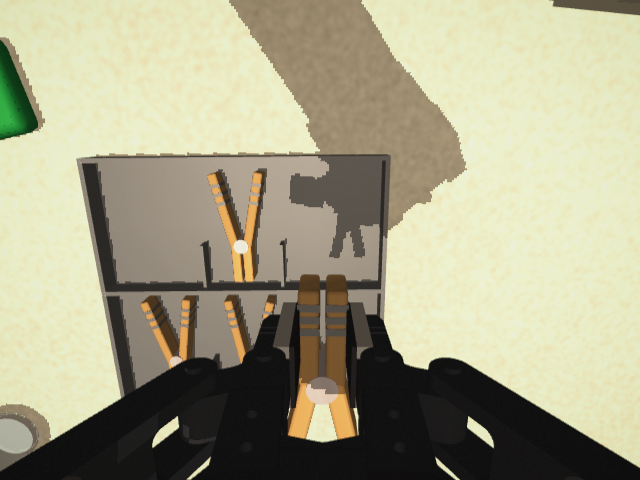

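```bash
python3 -c "
from h import *
C=cam('wrist');inhand(C,(322,391),.0105)"
python3 -m jog '[0,0,-5,0,0, 0,0,-10,0,0, 0,0,-15,0,0, 0,0,-20,2,0, 0,-0.4,-25,4,0, 0,-0.8,-30,6,0, 0,-0.8,-35,8,0, 0,-0.8,-40,9.5,0]'
python3 -m jog '[0,0,-3,0,0, 0,0,-5,0,0, 0,0,-5,0,0]'
python3 -c "
from h import *
C=cam('wrist','e4');cam('top','e4t');go(.504,-.16,.10,175.5)"
```

```text
in tool cm [-1.05 -2.73  0.09]
clock: 36.4
tcp_pos: [0.4607, -0.0814, 0.2099]
ee_rot: [0.519, -0.479, 0.52, 0.48]
wrist_force: [2.5, -0.0, -0.8]
grip_width: 0.202
clock: 36.7
tcp_pos: [0.4562, -0.1327, 0.2098]
ee_rot: [0.52, -0.478, 0.522, 0.479]
wrist_force: [0.1, -0.7, 0.4]
grip_width: 0.207
go [ 0.504 -0.16   0.1  ] shift cm [10.99 -4.95 -2.75]  turn -0.1
```

View pics/e4.png

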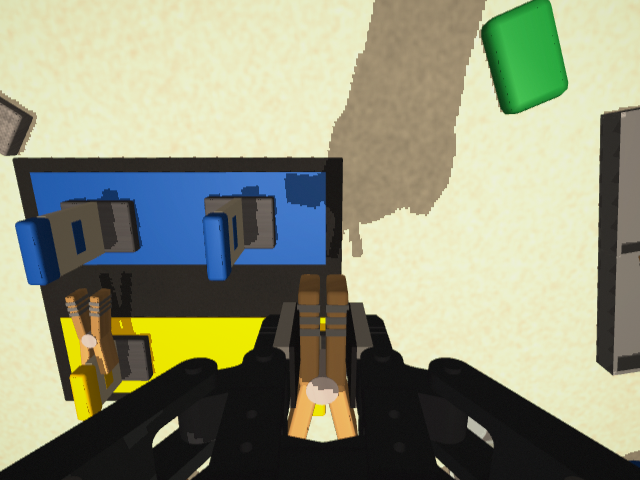

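View pics/e4t.png

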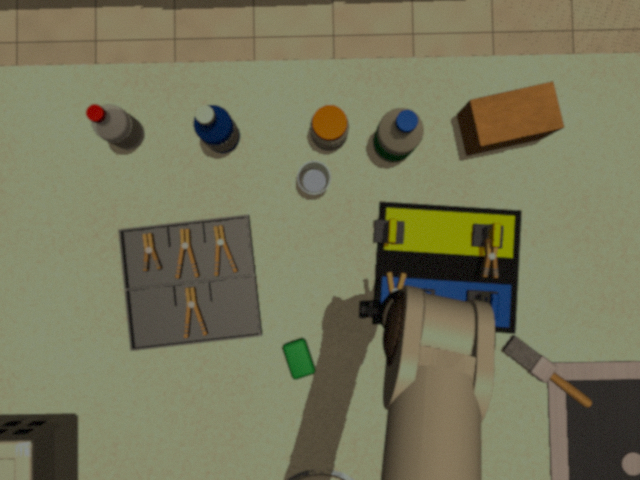

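The top view shows the left yellow tag with its peg at (490,250). The right one's foot spans about (374–404, 219–244). The wrist view shows the peg held open above it.

```bash
python3 -c "
from h import *
C=cam('top')
for q in((374,219),(404,219),(404,244),(374,244),(389,231)):print(np.round(onz(C,q,.017),3))
im=C[0][205:260,360:420];cv2.imwrite('pics/e5.png',cv2.resize(im,None,fx=10,fy=10,interpolation=1)[:,:,::-1])"
python3 -m jog '[0,-2,-1,0,0, 0,-4,-2,0,0, 0,-4.9,-2.7,0,0, 3,-4.9,-2.7,0,0, 7,-4.9,-2.7,0,0, 9,-4.9,-2.7,0,0, 9,-4.9,-2.7,0,0]'
python3 -c "
from h import *
C=cam('wrist','e6');go(.504,-.16,.0395,175.5)"
```

```text
[ 0.614 -0.119  0.017]
[ 0.613 -0.18   0.017]
[ 0.563 -0.178  0.017]
[ 0.564 -0.118  0.017]
[ 0.589 -0.149  0.017]
clock: 37.55
tcp_pos: [0.5017, -0.158, 0.1179]
ee_rot: [0.518, -0.478, 0.52, 0.483]
wrist_force: [-0.8, -0.4, 0.2]
grip_width: 0.205
go [ 0.504 -0.16   0.04 ] shift cm [ 8.04 -0.11 -0.14]  turn 0.1
```

View pics/e5.png

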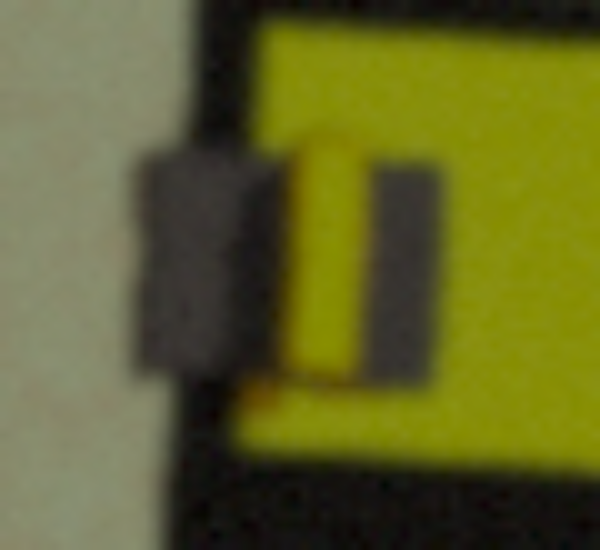

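View pics/e6.png

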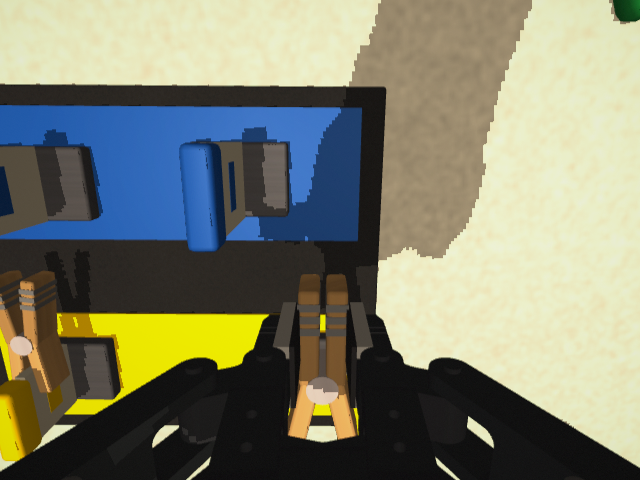

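The top-view crop puts the right tag's foot centre near y=-0.149, so it slid further than I measured just after the knock. I'll cross-check with the saved c4 wrist view.

```bash
python3 - <<'E'
from h import *
C=cam("top")
for q in((392.5,230.5),(392.9,219),(392,242)):print("top bar",np.round(onz(C,q,.075),4))
q=[0.513,-0.486,0.513,0.487];M=R.from_quat([q[1],q[2],q[3],q[0]]).as_matrix();p=np.array([.5937,-.0424,.1167])
f=env.grab_frame("wrist");T=np.array(f["tool_from_camera"]);C4=(None,np.array(f["camera_matrix"]),M@T[:3,:3],M@T[:3,3]+p)
for q in((120,281),(116,238),(125,323)):print("c4 bar",np.round(onz(C4,q,.075),4))
for q in((112,215),(205,217),(210,285)):print("c4 foot",np.round(onz(C4,q,.017),4))
for q in((176,195),(186,312)):print("c4 strip end",np.round(onz(C4,q,.005),4))
E
```

```text
top bar [ 0.5879 -0.1486  0.075 ]
top bar [ 0.6098 -0.1499  0.075 ]
top bar [ 0.566  -0.1471  0.075 ]
c4 bar [ 0.5868 -0.1438  0.075 ]
c4 bar [ 0.5646 -0.1412  0.075 ]
c4 bar [ 0.6101 -0.1458  0.075 ]
c4 foot [ 0.5628 -0.1732  0.017 ]
c4 foot [ 0.5671 -0.1148  0.017 ]
c4 foot [ 0.613  -0.1178  0.017 ]
c4 strip end [ 0.5538 -0.1354  0.005 ]
c4 strip end [ 0.637  -0.1415  0.005 ]
```

The two views agree on a tag centre of about (0.588,-0.146), heading -4.5°. That is only 8 mm inside the strip end, so I'll clip it first and then shift the tag inward.

```bash
python3 -m jog '[0,0.3,1,0,0, 0,0.4,1.9,0,0, 2,0.4,1.9,0,0, 4,0.4,1.9,0,0, 5,0.4,1.9,0,0, 5,0.4,1.9,0,0]'
python3 -c "
from h import *
C=cam('wrist','e7');go(.497,-.140,.0395,175.5);go(.517,-.1405,.0395,175.5)"
```

```text
clock: 38.3
tcp_pos: [0.5014, -0.1399, 0.0705]
ee_rot: [0.519, -0.479, 0.519, 0.481]
wrist_force: [-0.0, -0.5, -0.6]
grip_width: 0.205
go [ 0.497 -0.14   0.04 ] shift cm [ 3.18  0.51 -0.01]  turn 0.0
go [ 0.517 -0.14   0.04 ] shift cm [ 3.18 -1.49  0.1 ]  turn 0.0
```

View pics/e7.png

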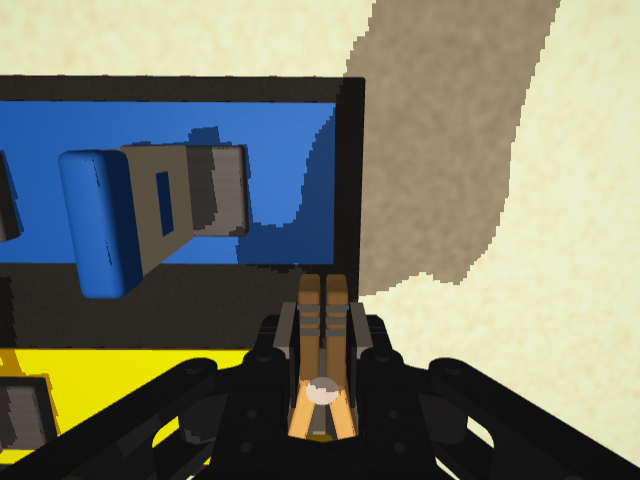

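Between the jaws the panel edge (320,425) and the bar (320,437) show, centred. I'll go down, then forward.

```bash
python3 -m jog '[0,0.4,0,0,0, 1.5,0.4,0,0,0, 3.1,0.4,0,0,0, 3.1,0.4,0,0,0, 3.1,0,0,0,0, 3.1,-0.7,0,0,0, 3.1,-1.5,0.1,0,0, 3.1,-1.5,0.1,0,0]'
python3 -c "
from h import *
C=cam('wrist','e8');go(.517,-.1405,.0395,175.5);print(pose()[2]['wrist_force'])"
```

```text
clock: 39.15
tcp_pos: [0.5199, -0.141, 0.0412]
ee_rot: [0.52, -0.481, 0.518, 0.479]
wrist_force: [0.5, 0.3, 0.1]
grip_width: 0.203
go [ 0.517 -0.14   0.04 ] shift cm [0.14 0.17 0.04]  turn 0.0
[-0.20265214 -1.20328232 -0.343232  ]
```

View pics/e8.png

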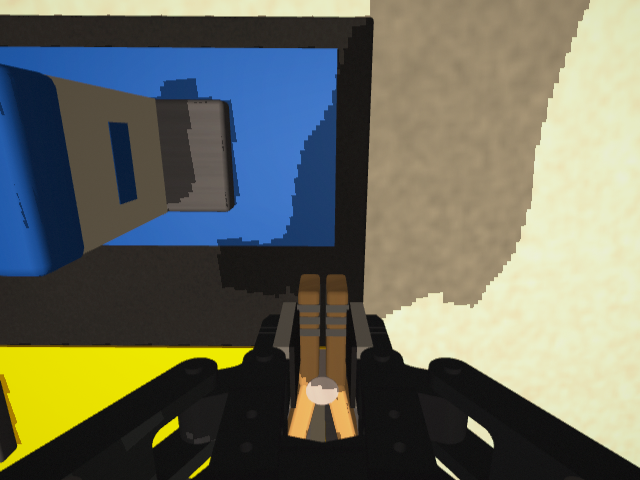

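The panel is inside the jaws at (320,425), with no force. I'll release and lift.

```bash
python3 -m jog '[0,0,0,0,2.2, 0,0,0,0,2.6, 0,0,0,0,3, 0,0,0,0,3.5, 0,0,0,0,4, 0,0,0,0,4.5, 0,0,0,0,4.5]'
python3 -m jog '[-2,0,0,0,4.5, -4,0,0,0,4.5, -8,0,0,0,4.5, -12,0,0,0,4.5, -16,0,0,0,4.5, -18,0,0,0,4.5]'
python3 -c "
from h import *
C=cam('wrist','e9');go(.588,-.1465,.10,175.5);go(.588,-.1465,.05,175.5)"
```

```text
clock: 39.9
tcp_pos: [0.5172, -0.141, 0.0403]
ee_rot: [0.519, -0.48, 0.519, 0.48]
wrist_force: [0.3, -0.1, -0.5]
grip_width: 0.528
clock: 40.5
tcp_pos: [0.519, -0.1415, 0.2242]
ee_rot: [0.52, -0.481, 0.518, 0.478]
wrist_force: [0.4, 0.1, 0.6]
grip_width: 0.523
go [ 0.588 -0.146  0.1  ] shift cm [12.7  -6.68  0.08]  turn -0.0
go [ 0.588 -0.146  0.05 ] shift cm [17.7  -6.63  0.09]  turn -0.0
```

View pics/e9.png

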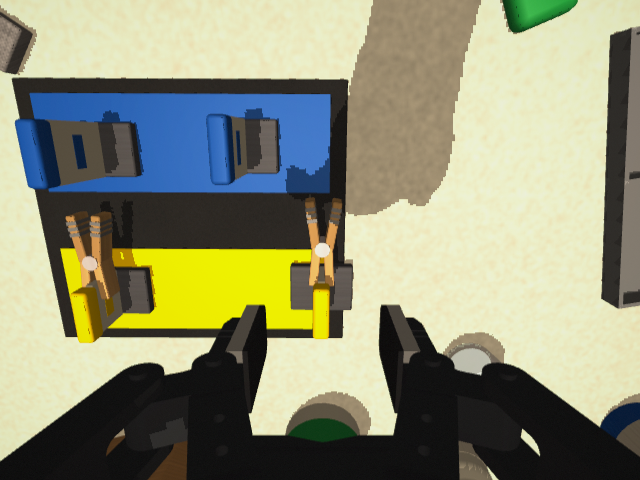

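The peg is clipped at (322,250), but the foot centre (322,287) is almost at the strip's end. I'll grip the bar and move the tag about 4 cm inward.

```bash
python3 -m jog '[0,-3,0,0,4.5, 2,-6,0,0,4.5, 6,-7.1,0.1,0,4.5, 10,-7.1,0.1,0,4.5, 13.5,-7.1,0.1,0,4.5, 16,-7.1,0.1,0,4.5, 16.5,-7.1,0.1,0,4.5, 17,-7.1,0.1,0,4.5]'
python3 -c "
from h import *
C=cam('wrist','f1');go(.593,-.1475,.054,175.5);tags(C,.005)"
```

```text
clock: 41.35
tcp_pos: [0.588, -0.1457, 0.0499]
ee_rot: [0.519, -0.48, 0.519, 0.48]
wrist_force: [0.5, -0.3, 0.2]
grip_width: 0.528
go [ 0.593 -0.148  0.054] shift cm [-0.4  -0.48 -0.14]  turn -0.0
yellow px [310. 347.] xy [ 0.5877 -0.1531] head -8.3 size mm [24. 51.]
yellow px [318. 233.] xy [ 0.5462 -0.1434] head -4.5 size mm [3. 6.]
```

View pics/f1.png

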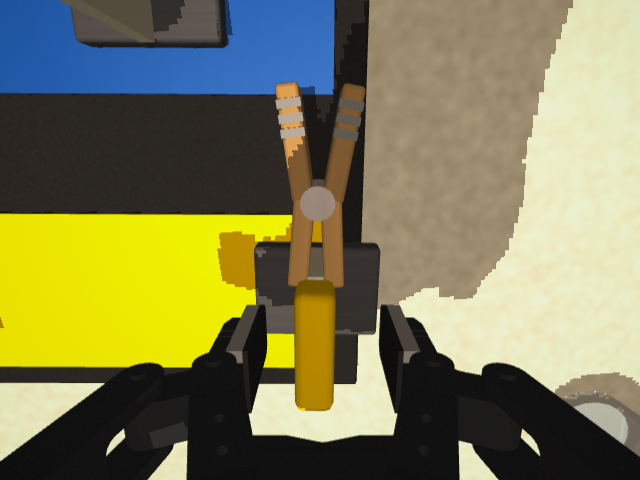

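```bash
python3 -m jog '[-0.4,-0.4,-0.1,0,4.5, -0.4,-0.4,-0.1,0,0, -0.4,-0.4,-0.1,0,0, -0.4,-0.4,-0.1,0,0, -0.4,-0.4,-0.1,0,0, -0.4,-0.4,-0.1,0,0, -1.5,-0.4,-0.1,0,0, -3,-0.4,-0.1,0,0]' 60
python3 -m jog '[0,0,-2,0,0, 0,0,-4,0,0, 0,0,-4,0,0, 1.2,0,-4,0,0, 2,0,-4,0,0, 2.4,0,-4,0,0, 2.6,0,-4,0,0, 2.6,0,-4,0,0]'
python3 -m jog '[0,0,0,0,0, 0,0,0,0,2.5, 0,0,0,0,3.5, 0,0,0,0,4, -3,0,0,0,4, -7,0,0,0,4.5, -11,0,0,0,4.5, -15,0,0,0,4.5]'
python3 -c "
from h import *
C=cam('wrist','f2');go(.425,.247,.20,187)"
```

```text
clock: 42.2
tcp_pos: [0.5904, -0.1464, 0.0798]
ee_rot: [0.519, -0.479, 0.52, 0.481]
wrist_force: [0.2, -0.4, -2.9]
grip_width: 0.149
clock: 43.0
tcp_pos: [0.5883, -0.1855, 0.056]
ee_rot: [0.519, -0.479, 0.519, 0.481]
wrist_force: [-8.3, 1.8, 16.8]
grip_width: 0.15
clock: 43.8
tcp_pos: [0.5887, -0.1865, 0.2053]
ee_rot: [0.519, -0.48, 0.519, 0.48]
wrist_force: [1.1, 0.7, 0.4]
grip_width: 0.525
go [0.425 0.247 0.2  ] shift cm [ 1.03 20.16 42.03]  turn -11.5
```

View pics/f2.png

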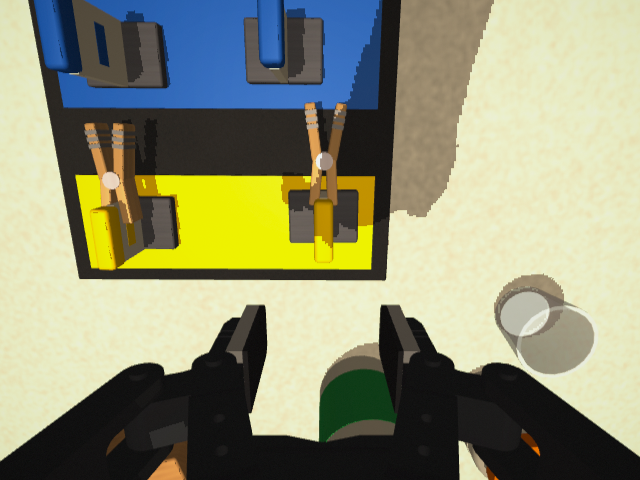

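Both low tags are done; the right one's foot is at (323,217), well inside the strip with its peg still clipped. Now the near-row long peg.

```bash
python3 -m jog '[0,2,4,0,4.6, 0,4,8,0,4.6, 0,6,12,-2,4.6, 0,9,17,-4,4.6, 0,11,22,-6,4.6, 0,14,27,-9,4.6, 0,17,32,-11,4.6, 0,19,37,-11,4.6]'
python3 -m jog '[2,2,3,0,4.6, 5,4,6,0,4.6, 9,4,6,0,4.6, 9,4,6,0,4.6]'
python3 -c "
from h import *
C=cam('wrist','f3');go(.426,.249,.10,186)"
```

```text
clock: 44.65
tcp_pos: [0.4383, 0.1682, 0.2041]
ee_rot: [-0.471, 0.528, -0.471, -0.528]
wrist_force: [1.8, 1.4, -0.2]
grip_width: 0.538
clock: 45.05
tcp_pos: [0.3889, 0.2208, 0.1102]
ee_rot: [0.467, -0.527, 0.473, 0.53]
wrist_force: [-0.5, 0.1, 0.0]
grip_width: 0.535
go [0.426 0.249 0.1  ] shift cm [ 1.22 -3.8   2.4 ]  turn 0.6
```

View pics/f3.png

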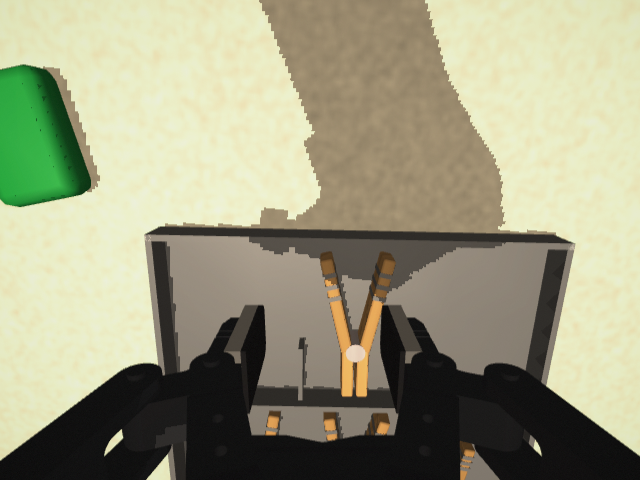

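The long peg's pivot is at (355,353), its leg ends at (327,255) and (387,257).

```bash
python3 - <<'E'
from h import *
C=cam("wrist");peg(C,(355,353),(327,255),(387,257),graspz=.011)
E
```

```text
pivot [0.4551 0.2503] head 6.8 leg len 68.0 span 37.0
go [0.427 0.247 0.011] shift cm [10.31 -3.71  2.17]  turn -0.4
```

```bash
python3 -m jog '[0,-2,1,0,5, 0,-3.7,2.2,0,5, 0,-3.7,2.2,0,5, 3.5,-3.7,2.2,0,5, 7,-3.7,2.2,0,5, 9.5,-3.7,2.2,0,5, 10.2,-3.7,2.2,0,5, 10.2,-3.7,2.2,0,5]' 30
python3 -c "
from h import *
C=cam('wrist','f4');go(.427,.247,.010,186.8)"
```

```text
clock: 45.95
tcp_pos: [0.428, 0.2472, 0.0127]
ee_rot: [-0.471, 0.527, -0.471, -0.527]
wrist_force: [-0.1, -0.1, 0.3]
grip_width: 0.584
go [0.427 0.247 0.01 ] shift cm [ 0.35  0.17 -0.07]  turn -0.4
```

View pics/f4.png

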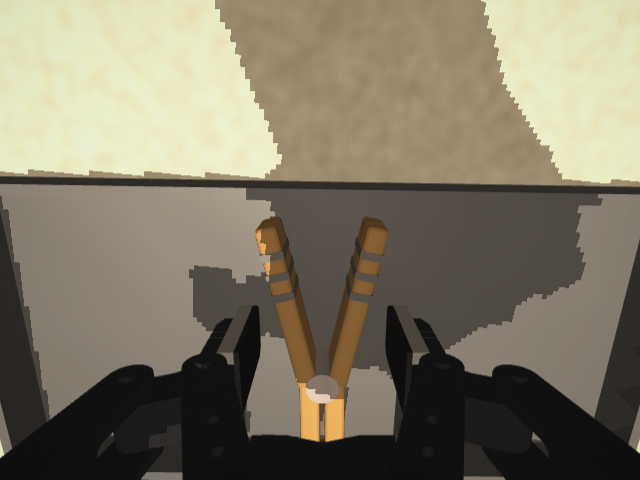

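```bash
python3 -m jog '[0.2,0,0,0,5, 0.2,0,0,0,0, 0.2,0,0,0,0, 0.2,0,0,0,0, 0.2,0,0,0,0, 0.2,0,0,0,0, 0.2,0,0,0,0]' 30
python3 -m jog '[-3,0,0,0,0, -7,0,0,0,0, -11,0,0,0,0, -15,0,0,0,0, -18,0,0,0,0, -20,0,0,0,0, -20,0,0,0,0]'
python3 -c "
from h import *
C=cam('wrist','f5');go(.36,-.198,.21,175)"
```

```text
clock: 46.7
tcp_pos: [0.429, 0.2489, 0.0124]
ee_rot: [-0.472, 0.528, -0.47, -0.527]
wrist_force: [-0.8, -1.1, 11.8]
grip_width: 0.201
clock: 47.4
tcp_pos: [0.4296, 0.2491, 0.2143]
ee_rot: [-0.473, 0.528, -0.468, -0.527]
wrist_force: [-0.0, 0.3, 0.2]
grip_width: 0.207
go [ 0.36  -0.198  0.21 ] shift cm [  0.11  11.85 -43.58]  turn 11.5
```

The picture limit is reached, so I'll check by numbers from here.

```bash
cat >> h.py <<'E'
def white(C,box,lo=(0,0,110),hi=(180,90,255)):
    u0,v0,u1,v1=box;m=cv2.inRange(cv2.cvtColor(C[0],cv2.COLOR_RGB2HSV)[v0:v1,u0:u1],lo,hi)
    n,_,st,ce=cv2.connectedComponentsWithStats(m)
    return [(np.round(ce[i]+[u0,v0],1).tolist(),st[i].tolist()) for i in np.argsort(-st[1:,4])[:3]+1]
E
python3 -c "
from h import *
C=cam('wrist');print(white(C,(295,365,350,420)));inhand(C,(322,390),.012)"
python3 -m jog '[0,0,-5,0,0, 0,0,-10,0,0, 0,0,-15,0,0, 0,0,-20,2,0, 0,2,-25,4,0, 0,5,-30,6,0, 0,7,-34,8,0, 0,9,-38,11,0]'
python3 -m jog '[0,0,0,0.5,0, 0,0,0,0.5,0]'
python3 -c "
from h import *
go(.36,-.198,.21,175);go(.36,-.198,.05,175)"
```

```text
[([321.7, 398.1], [11, 15, 33, 40, 936]), ([346.0, 376.0], [51, 8, 1, 7, 7])]
in tool cm [-1.2  -2.57  0.07]
clock: 48.3
tcp_pos: [0.3794, -0.1398, 0.209]
ee_rot: [0.519, -0.479, 0.52, 0.48]
wrist_force: [1.1, -0.9, -0.6]
grip_width: 0.203
clock: 48.5
tcp_pos: [0.3802, -0.1391, 0.2092]
ee_rot: [0.522, -0.476, 0.523, 0.477]
wrist_force: [-0.3, 0.3, -1.0]
grip_width: 0.204
go [ 0.36  -0.198  0.21 ] shift cm [-0.08  1.48 -6.05]  turn -0.2
go [ 0.36  -0.198  0.05 ] shift cm [15.92  1.44 -6.06]  turn -0.2
```

```bash
python3 - <<'E'
from h import *
f=env.grab_frame("wrist");T=np.array(f["tool_from_camera"]);K=np.array(f["camera_matrix"])
def mk(p,q):
    M=R.from_quat([q[1],q[2],q[3],q[0]]).as_matrix();return (None,K,M@T[:3,:3],M@T[:3,3]+np.array(p))
A=mk([0.5887,-0.1865,0.2053],[0.519,-0.48,0.519,0.48]);B=mk([0.519,-0.1415,0.2242],[0.52,-0.481,0.518,0.478])
for q in((247,18),(322,20),(323,83),(246,82)):print("T2 foot",np.round(onz(A,q,.017),4))
for q in((271,68),):print("T2 bar far end",np.round(onz(A,q,.100),4))
for q in((135,122),(141,176)):print("T1 right edge",np.round(onz(B,q,.017),4))
for q in((275,119),(278,172)):print("T2 right edge B",np.round(onz(B,q,.017),4))
E
python3 -m jog '[0,0.7,-3,0,0, 0,1.2,-6,0,0, 0,1.4,-6,0,0, 4,1.4,-6,0,0, 8,1.4,-6,0,0, 10,1.4,-6,0,0, 10,1.4,-6,0,0]'
python3 -c "
from h import *
go(.357,-.198,.05,175);go(.3806,-.1998,.05,175);C=cam('wrist','f6')
print([np.round(proj(C,x)).tolist() for x in((.4284,-.204,.017),(.4284,-.204,.082),(.4284,-.204,.1))])"
```

```text
T2 foot [ 0.4279 -0.2305  0.017 ]
T2 foot [ 0.4336 -0.1743  0.017 ]
T2 foot [ 0.4774 -0.177   0.017 ]
T2 foot [ 0.472  -0.2372  0.017 ]
T2 bar far end [ 0.4771 -0.2074  0.1   ]
T1 right edge [ 0.4245 -0.294   0.017 ]
T1 right edge [ 0.4696 -0.2985  0.017 ]
T2 right edge B [ 0.4314 -0.1748  0.017 ]
T2 right edge B [ 0.4757 -0.1772  0.017 ]
clock: 49.25
tcp_pos: [0.3605, -0.194, 0.1074]
ee_rot: [0.52, -0.476, 0.522, 0.481]
wrist_force: [-0.4, 0.8, -0.3]
grip_width: 0.207
go [ 0.357 -0.198  0.05 ] shift cm [ 5.74  0.27 -0.44]  turn 0.2
go [ 0.381 -0.2    0.05 ] shift cm [ 5.72 -2.09 -0.43]  turn 0.2
[[315.0, 354.0], [313.0, 420.0], [312.0, 447.0]]
```

T2 checks out at (0.452,-0.2055). I'll go down behind it and check through the jaws.

```bash
python3 -m jog '[2,0.3,-0.3,0.2,0, 4,0.3,-0.3,0.2,0, 5.3,0.3,-0.3,0.2,0, 5.6,0.3,-0.3,0.2,0, 5.6,0.3,-0.3,0.2,0]'
cat >> h.py <<'E'
def jaws(C,rows=range(400,440,5)):
    H=cv2.cvtColor(C[0],cv2.COLOR_RGB2HSV)
    for v in rows:
        s=""
        for u in range(288,358,2):
            h,S,V=map(int,H[v,u]);s+=("#" if V<45 else "w" if 5<h<20 and S>100 else "y" if 20<=h<36 and S>120 else "b" if 95<h<130 and S>110 else "." )
        print(v,s)
E
python3 -c "
from h import *
go(.381,-.1993,.05,175);C=cam('wrist','f7');jaws(C);print(pose()[2]['wrist_force'])"
```

```text
clock: 49.8
tcp_pos: [0.3601, -0.1994, 0.055]
ee_rot: [0.522, -0.477, 0.522, 0.477]
wrist_force: [0.1, 0.5, 0.2]
grip_width: 0.202
go [ 0.381 -0.199  0.05 ] shift cm [ 0.5  -2.08  0.2 ]  turn -0.1
400 #.##wwwwww...............wwwwww####
405 #.##wwwwwwww..........wwwwwwwww###.
410 #.wwwwwwwwwwww.......wwwwwwwwwwww..
415 .wwwwwwwwwwww.........wwwwwwwwwwww.
420 wwwwwwwwwwww..........wwwwwwwwwwww.
425 wwwwwwwwwwww...........wwwwwwwwwwww
430 wwwwwwwwwww.............wwwwwwwwwww
435 wwwwwwwwww..............wwwwwwwwwww
[-0.3712788  -0.05376041 -0.43406289]
```

```bash
python3 -c "
import cv2
H=cv2.cvtColor(cv2.imread('pics/f7.png'),cv2.COLOR_BGR2HSV)
for v in (415,425,433):print(v,[tuple(map(int,H[v,u])) for u in range(308,340,3)])
H=cv2.cvtColor(cv2.imread('pics/e8.png'),cv2.COLOR_BGR2HSV)
for v in (415,425,433):print('ok',v,[tuple(map(int,H[v,u])) for u in range(308,340,3)])
"
```

```text
415 [(18, 150, 236), (16, 156, 227), (14, 39, 85), (13, 36, 85), (19, 69, 92), (18, 72, 92), (18, 72, 92), (18, 70, 91), (16, 159, 220), (18, 153, 236), (18, 152, 236)]
425 [(17, 156, 231), (11, 46, 89), (12, 39, 86), (14, 39, 86), (18, 72, 92), (18, 72, 92), (19, 70, 91), (18, 73, 91), (13, 36, 50), (16, 158, 225), (17, 156, 236)]
433 [(15, 136, 118), (13, 36, 86), (14, 33, 85), (11, 33, 86), (19, 70, 91), (19, 70, 91), (18, 72, 92), (19, 70, 91), (11, 41, 50), (14, 87, 56), (17, 157, 234)]
ok 415 [(19, 149, 238), (16, 159, 218), (19, 74, 93), (20, 71, 93), (18, 69, 93), (18, 72, 92), (15, 42, 49), (13, 36, 49), (16, 158, 216), (18, 153, 237), (18, 153, 238)]
ok 425 [(16, 161, 217), (20, 72, 92), (18, 71, 93), (19, 74, 93), (18, 72, 92), (18, 71, 93), (15, 43, 47), (18, 27, 47), (17, 39, 46), (16, 160, 219), (18, 154, 237)]
ok 433 [(15, 42, 84), (19, 69, 92), (19, 69, 92), (18, 72, 92), (18, 69, 92), (18, 72, 92), (13, 48, 48), (13, 37, 48), (15, 43, 47), (9, 38, 47), (16, 158, 134)]
```

The panel (columns 319–330) sits in the middle of the jaw gap (311–335). I'll advance and release.

```bash
python3 -m jog '[0.4,-0.6,0.1,0,0, 0.4,-1.2,0.1,0,0, 0.4,-1.8,0.1,0,0, 0.4,-2.2,0.1,0,0, 0.4,-2.2,0.1,0,0, 0.4,-2.2,0.1,0,0]'
python3 -c "
from h import *
go(.381,-.1993,.05,175);print(pose()[2]['wrist_force'])"
python3 -m jog '[0,0,0,0,2.2, 0,0,0,0,2.6, 0,0,0,0,3, 0,0,0,0,3.5, 0,0,0,0,4, 0,0,0,0,4.5, 0,0,0,0,4.8]'
python3 -m jog '[-2,0,0,0,5, -4,0,0,0,5, -8,0,0,0,5, -12,0,0,0,5, -15,0,0,0,5, -15,0,0,0,5]'
python3 - <<'E'
from h import *
C=cam("wrist","f8");p=pose()[0];print(p)
print([np.round(proj(C,x)).tolist() for x in((.4093,-.2017,.062),(.4518,-.2055,.1))])
H=HS["wood"];m=cv2.inRange(cv2.cvtColor(C[0],cv2.COLOR_RGB2HSV),*H);m[300:]=0
n,_,st,ce=cv2.connectedComponentsWithStats(m);print([(st[i].tolist(),np.round(ce[i]).tolist()) for i in range(1,n) if st[i,4]>100])
print(white(C,(280,120,380,300),(0,0,170),(180,70,255)))
E
```

```text
clock: 50.45
tcp_pos: [0.3811, -0.2007, 0.0502]
ee_rot: [0.522, -0.477, 0.522, 0.477]
wrist_force: [0.2, 0.1, -1.1]
grip_width: 0.205
go [ 0.381 -0.199  0.05 ] shift cm [0.02 0.02 0.13]  turn -0.2
[ 0.16788492  0.13343928 -1.11707705]
clock: 51.15
tcp_pos: [0.3811, -0.2007, 0.0503]
ee_rot: [0.522, -0.477, 0.522, 0.477]
wrist_force: [-0.4, 0.1, 0.4]
grip_width: 0.563
clock: 51.75
tcp_pos: [0.384, -0.202, 0.2044]
ee_rot: [0.524, -0.479, 0.521, 0.474]
wrist_force: [0.7, 0.2, 1.3]
grip_width: 0.584
[ 0.38274    -0.20133295  0.20230991]
[[326.0, 265.0], [326.0, 340.0]]
[([298, 171, 14, 16, 181], [305.0, 178.0]), ([337, 170, 14, 17, 184], [343.0, 178.0]), ([305, 209, 18, 91, 897], [314.0, 253.0]), ([327, 209, 18, 91, 911], [334.0, 253.0])]
[([299.9, 160.4], [0, 0, 55, 110, 3090]), ([361.3, 223.8], [63, 97, 37, 13, 355]), ([324.3, 259.5], [36, 132, 17, 16, 211])]
```

The peg's pivot shows at (324,260); the predicted place for a clipped peg was (326,265). It is held. Now the second long peg, far row right, near (0.548,0.189).

```bash
python3 -c "
from h import *
go(.51,.18,.2,186)"
python3 -m jog '[0,-1,4,0,5, 0,-3,8,0,5, 0,-5,12,-2,5, 0,-7,17,-4,5, 0,-9,22,-6,5, 0,-11,27,-8,5, 0,-13,32,-11,5, 0,-15,36,-11,5]'
python3 -c "
from h import *
go(.51,.188,.2,186)"
```

```text
go [0.51 0.18 0.2 ] shift cm [ 0.23 -9.21 39.13]  turn -11.2
clock: 52.6
tcp_pos: [0.5574, 0.1374, 0.1983]
ee_rot: [0.473, -0.524, 0.474, 0.526]
wrist_force: [1.2, -0.9, -0.1]
grip_width: 0.586
go [0.51  0.188 0.2  ] shift cm [-0.16  4.2   5.52]  turn -0.1
```

```bash
python3 -m jog '[1,2,3,0,5, 4,4,5.5,0,5, 7,4,5.5,0,5, 7,4,5.5,0,5, 7,4,5.5,0,5]'
python3 - <<'E'
from h import *
C=cam("wrist","g1");print(pose()[0])
m=cv2.inRange(cv2.cvtColor(C[0],cv2.COLOR_RGB2HSV),*HS["wood"])
u,v=proj(C,(.576,.192,.024));print("pred pivot",u,v)
n,_,st,ce=cv2.connectedComponentsWithStats(m);print([(st[i].tolist(),np.round(ce[i]).tolist()) for i in range(1,n) if st[i,4]>60 and abs(ce[i][0]-u)<90])
print(white(C,(int(u)-25,int(v)-25,int(u)+25,int(v)+25),(0,0,120),(180,70,255)))
E
```

```text
clock: 53.1
tcp_pos: [0.5121, 0.1852, 0.1292]
ee_rot: [0.473, -0.524, 0.475, 0.525]
wrist_force: [0.9, 0.5, 0.5]
grip_width: 0.584
[0.51342663 0.18535029 0.13045494]
pred pivot 322.6245110865979 336.54173898400654
[([337, 238, 14, 21, 256], [344.0, 248.0]), ([281, 240, 16, 22, 267], [289.0, 251.0]), ([394, 240, 17, 21, 285], [402.0, 250.0]), ([286, 257, 14, 16, 107], [293.0, 267.0]), ([335, 256, 13, 14, 98], [341.0, 265.0]), ([396, 261, 16, 12, 106], [404.0, 267.0]), ([333, 267, 13, 14, 94], [339.0, 276.0]), ([290, 269, 14, 15, 105], [297.0, 277.0]), ([397, 270, 20, 49, 513], [407.0, 295.0]), ([293, 278, 30, 99, 1118], [310.0, 326.0]), ([323, 278, 21, 98, 1050], [331.0, 326.0])]
[([302.0, 339.8], [0, 0, 13, 50, 495]), ([341.6, 335.7], [38, 0, 12, 50, 483]), ([320.7, 333.8], [15, 15, 18, 17, 233])]
```

```bash
python3 -c "
from h import *
C=cam('wrist');peg(C,(320.7,333.8),(288,243),(345,241),graspz=.012)"
```

```text
pivot [0.5764 0.1907] head 8.0 leg len 68.0 span 38.0
go [0.549 0.187 0.012] shift cm [11.92 -3.43 -0.21]  turn -2.3
```

```bash
python3 -m jog '[0,-2,-0.1,-1,5, 0,-3.4,-0.2,-2,5, 4,-3.4,-0.2,-2,5, 8,-3.4,-0.2,-2,5, 11,-3.4,-0.2,-2,5, 11.9,-3.4,-0.2,-2,5, 11.9,-3.4,-0.2,-2,5]' 30
python3 - <<'E'
from h import *
go(.549,.187,.011,188);C=cam("wrist","g2");print(pose()[2]['wrist_force'])
print(white(C,(300,365,345,415),(0,0,110),(180,70,255)))
m=cv2.inRange(cv2.cvtColor(C[0],cv2.COLOR_RGB2HSV),*HS["wood"])
for v in (230,270,310,350):print(v,np.where(m[v,230:420])[0][[0,-1]]+230, int(m[v,230:420].sum()/255))
E
```

```text
clock: 53.9
tcp_pos: [0.5471, 0.1869, 0.0112]
ee_rot: [0.465, -0.532, 0.466, 0.533]
wrist_force: [0.3, 0.7, 0.3]
grip_width: 0.589
go [0.549 0.187 0.011] shift cm [ 0.02 -0.19 -0.02]  turn -0.3
[ 0.58174303 -0.22726175  0.53040521]
[([321.4, 399.6], [6, 21, 32, 29, 722])]
230 [264 377] 33
270 [282 360] 16
310 [293 348] 17
350 [283 357] 58
```

```bash
python3 -m jog '[0,-0.1,0,0,5, 0,-0.1,0,0,0, 0,-0.1,0,0,0, 0,-0.1,0,0,0, 0,-0.1,0,0,0, 0,-0.1,0,0,0, 0,-0.1,0,0,0]' 30
python3 -m jog '[-3,0,0,0,0, -7,0,0,0,0, -11,0,0,0,0, -15,0,0,0,0, -18,0,0,0,0, -20,0,0,0,0, -20,0,0,0,0]'
python3 -c "
from h import *
C=cam('wrist','g3');jaws(C,range(370,440,8));go(.35,-.321,.21,175)"
```

```text
clock: 54.65
tcp_pos: [0.55, 0.1887, 0.0144]
ee_rot: [-0.466, 0.534, -0.463, -0.532]
wrist_force: [-2.1, -1.0, 12.0]
grip_width: 0.202
clock: 55.35
tcp_pos: [0.5502, 0.1887, 0.216]
ee_rot: [-0.467, 0.534, -0.462, -0.531]
wrist_force: [0.1, 0.4, -0.4]
grip_width: 0.204
370 ######wwwwwwwwww...wwwwwwwwww.#####
378 #####.wwwwwwwwww...wwwwwwwwww.#####
386 #####wwwwww.............wwwwww.####
394 #####wwwww................wwwww####
402 #.##wwwwwww.............wwwwwww####
410 #bwwwwwwwwwwww.......wwwwwwwwwwww..
418 .wwwwwwwwwwwwbbb......wwwwwwwwwwww.
426 wwwwwwwwwwww...bb......wwwwwwwwwwww
434 wwwwwwwwwww......b......wwwwwwwwwww
go [ 0.35  -0.321  0.21 ] shift cm [  0.2   26.61 -47.76]  turn 12.8
```

```bash
python3 -m jog '[0,1,-5,0,0, 0,3,-10,0,0, 0,6,-14,0,0, 0,9,-18,2,0, 0,12,-22,4,0, 0,15,-26,6,0, 0,17,-30,8,0, 0,20,-34,11,0]'
python3 -m jog '[0,0,-3,0.5,0, 0,0,-5,1.5,0, 0,0,-8,1.8,0, 0,0,-8,1.8,0]'
python3 -c "
from h import *
go(.35,-.321,.21,175)"
```

```text
clock: 56.2
tcp_pos: [0.3943, -0.1778, 0.2105]
ee_rot: [0.514, -0.485, 0.514, 0.486]
wrist_force: [1.1, -0.6, 0.6]
grip_width: 0.206
clock: 56.6
tcp_pos: [0.3907, -0.2593, 0.2107]
ee_rot: [0.522, -0.477, 0.523, 0.476]
wrist_force: [0.8, 0.3, -0.6]
grip_width: 0.204
go [ 0.35  -0.321  0.21 ] shift cm [ 0.08  3.49 -6.52]  turn -0.3
```

```bash
python3 -m jog '[0,1.5,-3,-0.3,0, 0,3,-5.5,-0.3,0, 0,3.5,-6.5,-0.3,0, 4,3.5,-6.5,-0.3,0, 8,3.5,-6.5,-0.3,0, 12,3.5,-6.5,-0.3,0, 15,3.5,-6.5,-0.3,0, 15.3,3.5,-6.5,-0.3,0]'
python3 -m jog '[0.2,0,0,0,0, 0.2,0,0,0,0]'
python3 - <<'E'
from h import *
go(.3733,-.3233,.05,175);C=cam("wrist","g4");print(pose()[2]['wrist_force'])
H=cv2.cvtColor(C[0],cv2.COLOR_RGB2HSV)
for v in (415,425,433):print(v,[(u,)+tuple(map(int,H[v,u])) for u in range(308,340,3)])
E
```

```text
clock: 57.4
tcp_pos: [0.3489, -0.314, 0.0545]
ee_rot: [0.519, -0.476, 0.52, 0.482]
wrist_force: [-0.5, 0.5, 0.4]
grip_width: 0.203
clock: 57.6
tcp_pos: [0.3519, -0.3179, 0.0573]
ee_rot: [0.52, -0.48, 0.52, 0.479]
wrist_force: [0.5, 0.3, 0.1]
grip_width: 0.204
go [ 0.373 -0.323  0.05 ] shift cm [ 0.73 -2.18 -0.36]  turn 0.3
[ 0.64095911 -0.48065277 -1.0049444 ]
415 [(308, 18, 151, 237), (311, 18, 153, 237), (314, 17, 109, 96), (317, 20, 73, 91), (320, 15, 33, 47), (323, 10, 32, 48), (326, 5, 32, 48), (329, 15, 32, 48), (332, 16, 159, 216), (335, 18, 153, 237), (338, 18, 153, 237)]
425 [(308, 18, 149, 236), (311, 16, 150, 150), (314, 18, 72, 92), (317, 20, 66, 89), (320, 13, 37, 48), (323, 10, 32, 48), (326, 13, 36, 49), (329, 13, 36, 50), (332, 13, 36, 49), (335, 16, 158, 221), (338, 18, 154, 237)]
433 [(308, 16, 161, 216), (311, 20, 73, 91), (314, 18, 69, 92), (317, 20, 67, 88), (320, 13, 36, 49), (323, 10, 32, 48), (326, 15, 31, 49), (329, 11, 42, 49), (332, 13, 36, 49), (335, 13, 37, 48), (338, 17, 156, 231)]
```

The panel appears at columns 309–318, left of the jaw gap's middle (323), so the hand is about 5 mm too far right. I'll correct that and look again.

```bash
python3 -m jog '[0.5,0,-0.3,0.3,0, 0.7,0,-0.5,0.3,0, 0.7,0,-0.5,0.3,0, 0.7,0,-0.5,0.3,0]'
python3 - <<'E'
from h import *
go(.3733,-.3235,.05,175);C=cam("wrist","g5");print(pose()[2]['wrist_force'])
H=cv2.cvtColor(C[0],cv2.COLOR_RGB2HSV)
for v in (418,428,435):print(v,[(u,)+tuple(map(int,H[v,u])) for u in range(308,340,3)])
E
```

```text
clock: 58.05
tcp_pos: [0.3503, -0.3229, 0.0495]
ee_rot: [0.521, -0.478, 0.521, 0.478]
wrist_force: [0.2, 0.1, 0.2]
grip_width: 0.202
go [ 0.373 -0.324  0.05 ] shift cm [-0.05 -2.3   0.15]  turn -0.0
[ 0.49651561  0.0490626  -0.32938281]
418 [(308, 18, 151, 237), (311, 17, 157, 228), (314, 13, 42, 86), (317, 19, 69, 92), (320, 18, 69, 93), (323, 18, 71, 93), (326, 19, 69, 92), (329, 6, 26, 49), (332, 15, 145, 127), (335, 18, 153, 237), (338, 18, 154, 237)]
428 [(308, 17, 155, 234), (311, 15, 53, 87), (314, 13, 36, 84), (317, 18, 72, 92), (320, 18, 69, 92), (323, 20, 73, 91), (326, 18, 69, 92), (329, 15, 32, 48), (332, 15, 33, 47), (335, 16, 160, 211), (338, 18, 153, 236)]
435 [(308, 16, 156, 141), (311, 14, 38, 87), (314, 13, 36, 86), (317, 19, 70, 91), (320, 19, 70, 91), (323, 19, 69, 92), (326, 18, 69, 92), (329, 9, 36, 50), (332, 10, 32, 48), (335, 15, 31, 49), (338, 16, 158, 226)]
```

Now the panel (columns 316–328) is centred in the gap. I'll advance, release and lift.

```bash
python3 -m jog '[0,-0.6,0,0,0, 0,-1.2,0,0,0, 0,-1.8,0,0,0, 0,-2.3,0,0,0, 0,-2.3,0,0,0, 0,-2.3,0,0,0]'
python3 -c "
from h import *
print(pose()[2]['wrist_force'])"
python3 -m jog '[0,0,0,0,2.2, 0,0,0,0,2.6, 0,0,0,0,3, 0,0,0,0,3.5, 0,0,0,0,4, 0,0,0,0,4.5, 0,0,0,0,4.8]'
python3 -m jog '[-2,0,0,0,5, -4,0,0,0,5, -8,0,0,0,5, -12,0,0,0,5, -16,0,0,0,5, -18,0,0,0,5]'
python3 - <<'E'
from h import *
C=cam("wrist","g6");print(pose()[0])
print([np.round(proj(C,x)).tolist() for x in((.4,-.3265,.060),(.4,-.3265,.025))])
print(white(C,(280,200,370,300),(0,0,170),(180,70,255)))
go(.40,.15,.25,175)
E
```

```text
clock: 58.7
tcp_pos: [0.3732, -0.3246, 0.0492]
ee_rot: [0.521, -0.478, 0.521, 0.478]
wrist_force: [0.5, -0.1, 0.9]
grip_width: 0.205
[ 0.53447667 -0.11284708  0.92853717]
clock: 59.4
tcp_pos: [0.3731, -0.3248, 0.0493]
ee_rot: [0.521, -0.478, 0.521, 0.478]
wrist_force: [-0.8, -0.3, -0.1]
grip_width: 0.558
clock: 60.0
tcp_pos: [0.3744, -0.3259, 0.233]
ee_rot: [0.522, -0.479, 0.521, 0.476]
wrist_force: [1.7, 0.5, -0.8]
grip_width: 0.585
[ 0.37540631 -0.32670238  0.2350133 ]
[[324.0, 255.0], [324.0, 244.0]]
[([293.1, 211.2], [0, 0, 29, 23, 624]), ([355.2, 216.8], [62, 8, 28, 15, 316]), ([324.0, 252.9], [37, 46, 15, 15, 175])]
go [0.4  0.15 0.25] shift cm [-1.7   1.72 47.7 ]  turn -0.0
```

The last peg's pivot shows at (324,253), matching the clipped prediction (324,255). I'll move the arm aside and check everything from the fixed cameras.

```bash
python3 -m jog '[0,0,4,0,5, 0,0,9,0,5, 0,0,14,0,5, 0,0,19,0,5, 0,0.5,24,0,5, 0,1,29,0,5, 0,1,34,0,5, 0,1,39,0,5]'
python3 -m jog '[0,0,4,0,5, 0,0,9,0,5, 0,0,12,0,5, 0,0,12,0,5]'
python3 - <<'E'
from h import *
T=cam("top","h1");S=cam("scene","h2");H=[cv2.cvtColor(c[0],cv2.COLOR_RGB2HSV) for c in(T,S)]
for n,tg in(("L1",(.5815,-.3455)),("L2",(.588,-.186)),("T1",(.4435,-.331)),("T2",(.452,-.2055))):
    d=np.array([np.cos(np.radians(-5)),np.sin(np.radians(-5))]);pv=np.array(tg)-.044*d
    zp=.04 if n[0]=="L" else .052;zt=.072 if n[0]=="L" else .097
    out=[]
    for C,h in((T,H[0]),(S,H[1])):
        m=cv2.inRange(h,*HS["wood"]);u,v=proj(C,(*(pv-.01*d),zp));k,_,st,ce=cv2.connectedComponentsWithStats(m)
        c=[(ce[i],st[i,4]) for i in range(1,k) if st[i,4]>15 and np.hypot(*(ce[i]-(u,v)))<22]
        w=np.array([a for _,a in c],float);g=np.array([x for x,_ in c]).T@w/w.sum() if len(c) else None
        out.append(g);print(n,"pred",np.round([u,v]),"wood",None if g is None else np.round(g,1),w.tolist())
    if all(o is not None for o in out):
        X,e=tri(ray(T,out[0]),ray(S,out[1]));print("   peg body at",np.round(X,3),"miss",round(e,4))
    # dark foot in top view
    u,v=proj(T,(*tg,.017));a,b=int(u)-22,int(v)-20
    hh=H[0][b:b+40,a:a+44];m=((hh[...,1]<75)&(hh[...,2]>38)).astype(np.uint8)
    k,_,st,ce=cv2.connectedComponentsWithStats(m)
    print("   foot parts",[(np.round(onz(T,ce[i]+[a,b],.017)[:2],3).tolist(),int(st[i,4])) for i in range(1,k) if st[i,4]>25])
for nm,C in(("t",T),("s",S)):
    cr=C[0][190:340,360:540] if nm=="t" else C[0][200:420,60:330];cv2.imwrite(f"pics/h_{nm}.png",cv2.resize(cr,None,fx=2.5,fy=2.5)[:,:,::-1])
E
```

```text
clock: 60.85
tcp_pos: [0.3968, 0.0659, 0.2294]
ee_rot: [0.522, -0.478, 0.521, 0.477]
wrist_force: [1.3, -0.5, 0.0]
grip_width: 0.587
clock: 61.25
tcp_pos: [0.4073, 0.1886, 0.2293]
ee_rot: [0.52, -0.479, 0.519, 0.48]
wrist_force: [0.2, -0.5, 0.2]
grip_width: 0.586
L1 pred [489. 260.] wood [490.2 258.6] [219.0, 91.0]
L1 pred [165. 340.] wood [166.9 344.5] [430.0]
   peg body at [ 0.531 -0.344  0.034] miss 0.0029
   foot parts [([0.579, -0.326], 180)]
L2 pred [408. 258.] wood [407.6 259.8] [283.0, 24.0]
L2 pred [231. 283.] wood [231.  284.1] [364.0]
   peg body at [ 0.532 -0.181  0.036] miss 0.0029
   foot parts [([0.585, -0.166], 174), ([0.582, -0.208], 79)]
T1 pred [486. 332.] wood [485.1 338.2] [463.0]
T1 pred [108. 299.] wood [106.2 300.1] [406.0]
   peg body at [ 0.378 -0.325  0.044] miss 0.0039
   foot parts [([0.448, -0.311], 190)]
T2 pred [420. 329.] wood [420.8 336.5] [441.0]
T2 pred [165. 261.] wood [161.9 260.4] [382.0]
   peg body at [ 0.384 -0.2    0.048] miss 0.0055
   foot parts [([0.454, -0.197], 251)]
```

All four pegs are 34–48 mm up at their tags, as expected, and all feet are on their strips. I'll do one quick bottle check and then hand in.

```bash
python3 - <<'E'
from h import *
import cv2
a=cv2.imread("pics/a_top.png").astype(int);b=cv2.imread("pics/h1.png").astype(int)
d=np.abs(a-b).max(2);print("changed px, bottle area:",int((d[85:165,80:440]>40).sum()))
print(env.sign_off())
E
```

```text
changed px, bottle area: 0
the job is handed in; nothing more can be done
None
```

I moved all four tags onto the strips of their own colour. Then I clipped a short peg on each yellow tag and a long peg on each blue one, on the edge nearest the robot. The job is handed in at about 61 s of the 210 s allowed.

- **Knock:** one yellow tag was knocked about 5 cm, close to the end of its strip. I clipped its peg, then gripped the tag and moved it about 4 cm back inside.
- **Pegs:** the top and scene cameras together put the pegs about 34 to 36 mm up on the yellow tags and 44 to 48 mm up on the blue ones. That is 4 to 8 mm below the heights I aimed for, as the same method also read the tags low at the start. I did not measure separately whether the pegs are level.
- **Tags:** the feet were found at the expected places on their strips. In that last check two feet were only partly visible, so for those I relied on the earlier wrist-camera and release positions.
- **Bottles:** the top view of the bottle area was unchanged from the start.
- **Not confirmed by eye:** the 40-picture limit was used up before the two long pegs were clipped. I checked those, and the final state, only by pixel measurements.
- **Disagreement:** the wrist and placing estimates of one blue tag differed by 5 mm. I corrected for that before clipping.

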